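# Load a labeller's in-feed lane through its interlocked gate

### The job

Load the bench labeller: every white screw-cap bottle standing loose on the bench has to go into its in-feed lane, so turn the drive isolator fully off, then swing the lane gate fully open with its handle, and push the bottles in one behind another, upright, until all stand wholly past the gate. Then close the gate fully behind them and turn the isolator fully back on, without disturbing the flask, the jar or the dish on the bench.

Things in the scene. Friction and masses are not known exactly. Their poses are not given: they have to be found in the camera images.
- feeder: labeller with in-feed lane, fixed to the bench. Origin on the bench in mid-lane under the closed gate arm; z up; the lane runs along -y from its open mouth at +y; its floor is the bench. Guide rails: inner faces at x = -27.5 and +27.5 mm, 8 mm wide, 32 mm high, y = +50 to -225 mm; from y = +50 to +95 mm they flare to about 90 mm apart. Frame axes as the feeder's in all entries below
- lane_end (a point): foot of the labelling head's face (head 150 x 130 x 134 mm, reel on top to 176 mm) that closes the lane, at y = -225 mm in mid-lane; the lane holds four bottles. Hold-down bars (undersides 90 mm, tops with bracket 104 mm above the bench) cover the lane from y = -95 mm to here: bottles cannot be set down there but must be pushed in, each shoving those ahead
- interlock (a point): centre of the top of the grey interlock box (96 x 190 x 29 mm) beside the near rail. Its two upright shafts carry scalloped steel discs (radius 45.5 mm, z = 31 to 39 mm): the gate can turn only while the isolator is fully off (within about 0.06 rad of its stop), the isolator only while the gate is fully closed (likewise). A locked handle has only a little play
- isolator (a joint): drive isolator: the downstream handle, without an arm, on the upright shaft at x = -90, y = -80 mm of the feeder. 0 = on (bar along the lane), 1.309 rad (75 degrees, at its stop) = off; grows clockwise seen from above. Stays where left; takes about 0.15 N m
- isolator_grip (a point): on the isolator's axis, 74 mm above the bench, inside its bar handle: black bar 64 mm long, 14 mm thick, z = 53 to 87 mm. The bar always lies along this point's y axis (the frame turns with it)
- gate (a joint): lane gate: the upstream handle, with the gate arm, on the upright shaft at x = -90, y = 0 of the feeder. 0 = closed (arm square across the lane), 1.309 rad (75 degrees, at its stop) = open (arm swung upstream, clear of the lane, its end above the near flare); grows anticlockwise seen from above. Stays where left; takes about 0.15 N m
- gate_grip (a point): on the gate's axis, 74 mm above the bench, inside a bar handle like the isolator's (64 x 14 mm, z = 53 to 87 mm). The bar always lies along this point's x axis, above the gate arm
- gate_tip (a point): middle of the rubber-sleeved end of the gate arm, 103 mm from its shaft, 46.5 mm above the bench. The arm is 14 mm wide, z = 42.5 to 50.5 mm; the sleeve 14 mm thick, z = 34.5 to 54.5 mm
- flask: bystander: glass conical flask, 88 mm wide, 110 mm high; origin at the centre of its underside
- jar: bystander: sample jar with screw lid, 67 mm wide, 74 mm high; origin at the centre of its underside
- dish: bystander: porcelain dish, 85 mm wide, 36 mm high; origin at the centre of its underside
- bottle_1: white plastic bottle with a screw cap: body 49 mm across, cap 39 mm across from 68 mm up to the top at 84 mm, about 150 g, slides easily; origin at the centre of its underside, z up. Two to four of the four bottles are present (absent: None)
- bottle_2: white plastic bottle with a screw cap: body 49 mm across, cap 39 mm across from 68 mm up to the top at 84 mm, about 150 g, slides easily; origin at the centre of its underside, z up. Two to four of the four bottles are present (absent: None)
- bottle_3: white plastic bottle with a screw cap: body 49 mm across, cap 39 mm across from 68 mm up to the top at 84 mm, about 150 g, slides easily; origin at the centre of its underside, z up. Two to four of the four bottles are present (absent: None)
- bottle_4: white plastic bottle with a screw cap: body 49 mm across, cap 39 mm across from 68 mm up to the top at 84 mm, about 150 g, slides easily; origin at the centre of its underside, z up. Two to four of the four bottles are present (absent: None)
Not all that is in view belongs to the job. What is shaped like the bottle_1 but blue is not meant.

How it is judged:
By the outcome, as a careful person would: the job done as asked, in the order asked, and still so for the second after the job is handed in, with the robot touching nothing.
Of bottle_1, bottle_2, bottle_3, bottle_4 only 2 to 4 are there at a start; the rules pass over those that are not, and their reading is None.
At some moment in a run one of bottle_1, bottle_2, bottle_3, bottle_4 may be knocked a few centimetres aside while the robot is not near it.
Once in a run the grip may slacken for a moment while it holds something.
It also fails if it takes over 210 s, if anything falls off the work surface, if the arm or the gripper's body presses on something with over 40 N, if the wrist force passes 120 N, or if a joint passes its speed limit or range.

### The arm

A 6-joint arm with a two-finger parallel gripper is mounted at the origin on the work surface; the furniture and walls round the work are solid. World frame = base frame: x ahead of the robot, y to its left, z up, the work surface at z = 0. Lengths are in m, angles in rad, forces in N, time in s.
With the tool pointing down it reaches from about 0.35 to 0.975 m from the base axis. Payload 4.9 kg.
Tool frame: the origin (TCP) lies midway between the tips of the shut fingers; the grasp point (between the pads) lies 19 mm behind it (r.grasp_offset is the distance from the TCP to the grasp point, in m); z points along the fingers, y is the line along which they close (so a half turn about z gives the same grasp; the last joint's range is limited). The gripper opens to 85 mm and grips with 20 to 120 N. Pads are 22 mm wide; open, the fingers measure 114 mm over their backs; the gripper's body (76 mm by 85 mm) begins 54 mm behind the grasp point. The pads swing forward as they close: fully open they stand 13 mm farther back than shut.
Start: joints at [1.018, 0.053, 1.613, -0, 1.476, -0.119], TCP at [0.263, 0.567, 0.231] pointing down, gripper open.
Joint ranges: [-3.01, 3.01], [-1.01, 2.22], [0.06, 2.58], [-1.02, 4.17], [0.09, 2.62], [-3.14, 3.14]. Speed limits (rad/s): [2.57, 2.57, 3.14, 3.14, 3.14, 3.14].

### API

Orientations are given as a rotation vector (axis times angle).
In Python, from bench import monitor, vision, r gives the robot as it stands.
- The arm moves only by the tool step_arm, never from a script. Its argument "targets" is a list of rows, each a list of 3 entries, a list of its own where there are three numbers: the shift along the tool's x, y, z each as a share of 15 cm, from -1 to 1, then the turn, a rotation vector about the tool's x, y, z each as a share of 360 degrees, from -1 to 1, then the opening, from 0 (shut) to 1 (fully open). In form: [[[tx, ty, tz], [rx, ry, rz], jaw], ...]. A call has 1 to 20 rows; each row shifts and turns the commanded pose from where the row before left it, along the tool's axes as they then stand; what a row does not reach is not made up. A row lasts 1/10 s, in which the tool goes at most 50 mm and 8.59 degrees, less where a joint would pass 70% of its speed; a pose out of reach is approached as far as the arm can. A call with a number of a shift or a turn outside -1 to 1 is refused whole. A call with a gripper value outside its range is refused whole. The fingers move at their own pace and stop on an object; "grip_force" is the grip in N (left out, the last holds). Time passes only in rows, so rows that do not move let the fingers close. It gives the time, the measured TCP pose, the force, the opening and the grip force at its end, in the units of the state.
- monitor.get_state(): the state, without advancing time (a new reading comes with each control period).
- vision.read_camera(name): name is "scene" or "top" or "wrist"; returns a dict with "pixels" (400x640x3 uint8, blue, green, red), "camera_matrix" (3x3 intrinsics, pixels), "pose" (4x4, takes a point from camera to world coordinates); the wrist camera has in their place "T_tool_cam" (4x4, takes a point from camera to tool coordinates, whose origin is the TCP and whose axes are the flange's). Camera axes: x right, y down, z forward; pixel columns grow to the right and rows downward; lengths in m; the calibration is good to about 2 mm. The wrist camera is an equidistant fisheye: a pixel r from the principal point sees the ray r / f radians off the axis. A picture is of the moment at which its call begins: read the wrist's pose just before it. There is no depth.
- r.hand_in(): hands the job in; it is judged then, once.
The state is a dict: "t": time; "q": joint angles; "joint_vel": joint speeds; "tau": joint torques, N m; "tcp_pos": TCP position; "orientation": TCP orientation; "wrist_force": force on the tool from outside, world axes, zero at the start; "ft_torque": the same for the moment, N m; "grip_width": opening from 0.0 (shut) to 1.0 (fully open); "finger_force": force on a finger pad.
Only numpy, scipy, OpenCV 4.12 (cv2) and the standard library are available. Lean on these libraries where they do the work, as an engineer would, in place of code of your own. Each camera call takes 0.05 s, during which the arm holds its last target. There are 200 camera calls.

## Working session

There is one attempt and no reset: what is moved stays moved. The work goes in short steps, Python scripts to look and compute and a tool call to move; the robot and the scene stay as the last step left them, time stands still between calls to the robot, and variables do not carry over. Pictures are saved under pics/ and viewed, at most 14 in all, crops included, and the job is handed in when it is done.

Besides the shell and the picture viewer there is one more tool, called after "Request:" by a JSON object that holds its "api" and its "payload". step_arm: Moves the arm, as the interface text tells. Its arguments: {"type":"object","properties":{"targets":{"type":"array","items":{"type":"array"}},"grip_force":{"type":"number"}},"required":["targets"]}

```bash
mkdir -p pics; ls
python3 - <<'E'
from bench import monitor, vision, r
import cv2, numpy as np
s=monitor.get_state(); print(s)
for n in ("scene","top","wrist"):
    c=vision.read_camera(n); cv2.imwrite(f"pics/{n}0.png",c["pixels"])
    print(n,c["camera_matrix"].round(2).tolist(), (c.get("pose") if "pose" in c else c["T_tool_cam"]).round(4).tolist())
E
```

```text
pics
{'t': 0.0, 'q': array([ 1.01799432e+00,  5.33571581e-02,  1.61431824e+00,  1.12662978e-05,
        1.47596858e+00, -1.18998511e-01]), 'joint_vel': array([-1.48453911e-03, -8.15360936e-04, -4.34172931e-04, -1.37171275e-03,
        9.10771870e-06, -1.06152495e-03]), 'tau': array([ 8.88359336e-04, -3.93710303e+01, -3.70160866e+01, -1.35080331e-04,
        7.36505346e-03,  8.14101895e-06]), 'tcp_pos': array([0.26236886, 0.56657522, 0.23004834]), 'orientation': array([-6.75940001e-01, -3.06730922e+00,  3.03566168e-03]), 'wrist_force': array([ 0.18136537, -0.26386054,  0.18709651]), 'ft_torque': array([-0.00739635,  0.01526898,  0.01432374]), 'finger_force': 0.0, 'grip_width': 1.0000500150186893}
scene [[438.11, 0.0, 316.85], [0.0, 438.11, 192.54], [0.0, 0.0, 1.0]] [[0.5392, -0.6563, 0.5278, -0.026], [-0.8422, -0.4186, 0.3398, -0.2526], [-0.002, -0.6278, -0.7784, 0.9013], [0.0, 0.0, 0.0, 1.0]]
top [[399.21, 0.0, 316.88], [0.0, 399.21, 198.27], [0.0, 0.0, 1.0]] [[0.0223, -0.9863, 0.1633, 0.3749], [-0.9997, -0.0214, 0.0072, 0.1025], [-0.0036, -0.1634, -0.9866, 1.1527], [0.0, 0.0, 0.0, 1.0]]
wrist [[309.71, 0.0, 323.71], [0.0, 309.71, 197.71], [0.0, 0.0, 1.0]] [[-0.0007, -0.9627, -0.2707, 0.069], [1.0, -0.0011, 0.0012, -0.0012], [-0.0015, -0.2707, 0.9627, -0.1431], [0.0, 0.0, 0.0, 1.0]]
```

View pics/top0.png

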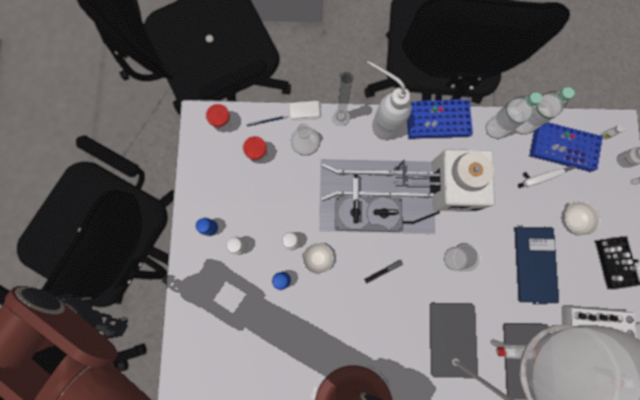

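View pics/scene0.png

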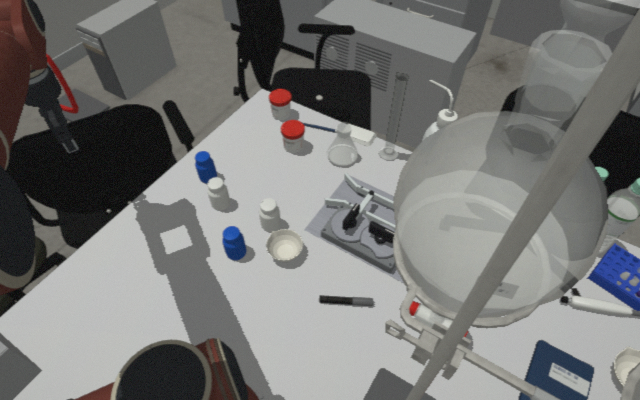

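The top view shows white bottles at about (235,245) and (290,240), blue decoys at (206,226) and (281,281), and the dish at (319,258). It also shows the flask at (306,138), red-lid jars at (218,115) and (255,148), and the feeder with its mouth to the left, discs at (352,212) and (384,212), and head at (465,180). The scene view agrees: white bottles at (218,195) and (269,214).

```bash
cat > h.py <<'E'
from bench import monitor, vision, r
import cv2, numpy as np
from scipy.spatial.transform import Rotation as R
def grab(n):
    if n=="wrist":
        s=monitor.get_state(); c=vision.read_camera(n)
        T=np.eye(4); T[:3,:3]=R.from_rotvec(s["orientation"]).as_matrix(); T[:3,3]=s["tcp_pos"]
        P=T@c["T_tool_cam"]
    else:
        c=vision.read_camera(n); P=c["pose"]
    return dict(n=n,im=c["pixels"],K=c["camera_matrix"],P=P)
def ray(c,uv):
    K=c["K"]; d=np.array([(uv[0]-K[0,2])/K[0,0],(uv[1]-K[1,2])/K[1,1],1.])
    if c["n"]=="wrist":
        a=np.hypot(d[0],d[1]); d=np.array([*(d[:2]/max(a,1e-9)*np.sin(a)),np.cos(a)])
    return c["P"][:3,3], c["P"][:3,:3]@d
def plane(c,uv,z):
    o,d=ray(c,uv); return (o+d*(z-o[2])/d[2])
def tri(rays):
    A=np.zeros((3,3));b=np.zeros(3)
    for o,d in rays:
        d=d/np.linalg.norm(d);M=np.eye(3)-np.outer(d,d);A+=M;b+=M@o
    return np.linalg.solve(A,b)
def proj(c,p):
    q=np.linalg.inv(c["P"])@np.r_[p,1];K=c["K"];x=q[:3]
    if c["n"]=="wrist":
        a=np.arctan2(np.hypot(x[0],x[1]),x[2]);u=x[:2]/np.hypot(x[0],x[1])*a
    else: u=x[:2]/x[2]
    return u*K[0,0]+K[:2,2]
E
python3 - <<'E'
from h import *
t=grab("top");s=grab("scene")
cv2.imwrite("pics/topcrop.png",cv2.resize(t["im"][120:290,190:500],None,fx=2.5,fy=2.5,interpolation=cv2.INTER_CUBIC))
for n,a,b in (("botA",(235,245),(218,187)),("botB",(290,240),(269,207)),("blueA",(206,226),(205,158)),("blueB",(281,281),(234,234))):
    print(n,tri([ray(t,a),ray(s,b)]).round(3),plane(t,a,.08).round(3))
for n,a,z in (("gate shaft",(352,212),.039),("iso",(384,212),.039),("dish",(319,258),.036),("flask",(306,138),.05),("jar",(255,148),.074),("jar2",(218,115),.07),("mouthrail",(323,166),.032)): print(n,plane(t,a,z).round(3))
w=grab("wrist");cv2.imwrite("pics/w1.png",w["im"])
E
```

```text
botA [0.422 0.328 0.067] [0.421 0.326 0.08 ]
botB [0.438 0.18  0.073] [0.438 0.18  0.08 ]
blueA [0.47  0.406 0.085] [0.47  0.407 0.08 ]
blueB [0.33  0.199 0.08 ] [0.329 0.2   0.08 ]
gate shaft [0.522 0.011 0.039]
iso [ 0.524 -0.079  0.039]
dish [0.392 0.101 0.036]
flask [0.732 0.146 0.05 ]
jar [0.692 0.287 0.074]
jar2 [0.788 0.398 0.07 ]
mouthrail [0.655 0.095 0.032]
```

View pics/topcrop.png

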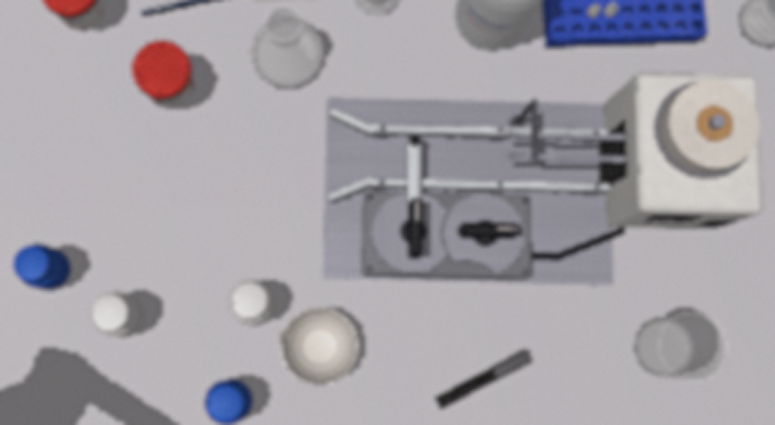

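View pics/wrist0.png

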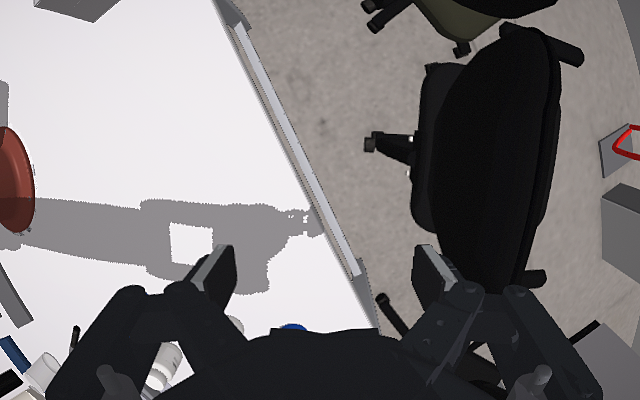

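The crop shows the gate arm across the lane at crop (414,165), the gate handle at (414,232) and the isolator bar at (485,231) along the lane. Only two white bottles are visible; the wrist view shows just the bench edge and floor. Next I'll move over the feeder for a close look.

Request:
{"api": "step_arm", "payload": {"targets": [[[0,0,0],[0,0,0.018],1],[[0,0,0],[0,0,0.018],1],[[0,0,0],[0,0,0.018],1],[[0,0,0],[0,0,0.018],1],[[0,0,0],[0,0,0.018],1],[[0,0,0],[0,0,0.018],1],[[0,0,0],[0,0,0.018],1],[[0,0,0],[0,0,0.018],1],[[0,0,0],[0,0,0.018],1],[[0,0,0],[0,0,0.0185],1]]}}

```text
t: 1.3
tcp_pos: [0.2626, 0.567, 0.2312]
orientation: [2.223, 2.219, -0.0]
wrist_force: [-0.2, 0.1, 1.0]
grip_width: 1.002
finger_force: 0.0
```

Request:
{"api": "step_arm", "payload": {"targets": [[[-0.22,0.09,-0.065],[0,0,0],1],[[-0.22,0.09,-0.065],[0,0,0],1],[[-0.22,0.09,-0.065],[0,0,0],1],[[-0.22,0.09,-0.065],[0,0,0],1],[[-0.22,0.09,-0.065],[0,0,0],1],[[-0.22,0.09,-0.065],[0,0,0],1],[[-0.22,0.09,-0.065],[0,0,0],1],[[-0.22,0.09,-0.065],[0,0,0],1],[[-0.22,0.09,-0.065],[0,0,0],1],[[-0.22,0.09,-0.065],[0,0,0],1],[[-0.22,0.09,-0.065],[0,0,0],1],[[-0.22,0.09,-0.065],[0,0,0],1],[[-0.22,0.09,-0.065],[0,0,0],1],[[-0.22,0.09,-0.065],[0,0,0],1],[[-0.22,0.09,-0.065],[0,0,0],1],[[-0.22,0.09,-0.065],[0,0,0],1],[[0,0,0],[0,0,0],1],[[0,0,0],[0,0,0],1]]}}

```text
t: 3.1
tcp_pos: [0.4803, 0.0394, 0.3872]
orientation: [-2.22, -2.223, -0.0]
wrist_force: [0.4, -0.6, -0.4]
grip_width: 0.997
finger_force: 0.0
```

Run:
```python
from h import *
s=monitor.get_state();print(s["tcp_pos"],s["orientation"],s["q"].round(2),s["t"])
w=grab("wrist");cv2.imwrite("pics/w2.png",w["im"]);np.savez("w2.npz",**w)
```

```text
[0.48025962 0.03939185 0.38723857] [-2.21956977e+00 -2.22258455e+00 -2.73459109e-04] [-0.07 -0.34  1.71  0.    1.77 -0.07] 3.1
```

View pics/w2.png

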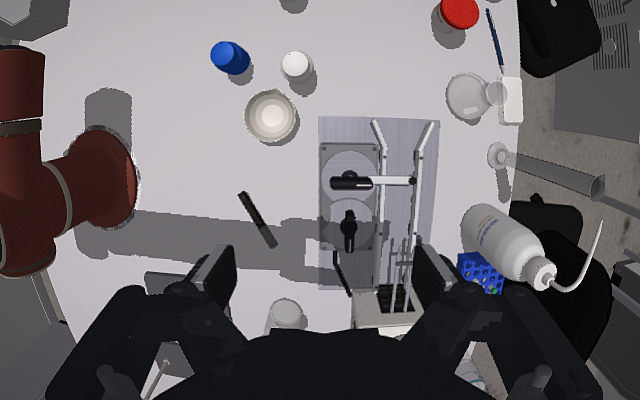

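The wrist view shows the gate handle as a dark bar at about (351,183) with the white arm out to (413,181), and the isolator bar at (349,230). The rails start at (373,120) and (432,122), the dish is at (271,116) and the near bottle at (296,65).

Run:
```python
from h import *
w=dict(np.load("w2.npz"));w["n"]="wrist"
t=grab("top")
def darks(c,box,th):
    x0,y0,x1,y1=box; g=c["im"][y0:y1,x0:x1].max(2)
    m=(g<th).astype(np.uint8); n,l,st,ce=cv2.connectedComponentsWithStats(m)
    for i in range(1,n):
        if st[i,4]>25:
            mm=cv2.minAreaRect(np.argwhere(l==i)[:,::-1].astype(np.float32))
            print(c["n"],st[i].tolist(),(ce[i]+[x0,y0]).round(1),"rect",np.round(np.add(mm[0],[x0,y0]),1),np.round(mm[1],1),round(mm[2],1))
darks(w,(322,165,378,265),45); darks(t,(330,170,410,235),60)
cv2.imwrite("pics/both.png",np.vstack([cv2.resize(w["im"][100:300,300:450],None,fx=2,fy=2,interpolation=cv2.INTER_CUBIC)[:,:300],]))
a=np.hstack([cv2.resize(w["im"][100:300,300:460],(480,600),interpolation=cv2.INTER_CUBIC)])
b=cv2.resize(t["im"][155:235,315:415],(300,240),interpolation=cv2.INTER_CUBIC)
o=np.zeros((600,780,3),np.uint8);o[:,:480]=a;o[:240,480:]=b;cv2.imwrite("pics/both.png",o)
```

```text
wrist [9, 6, 42, 18, 488] [349.4 181.3] rect [351.5 179.5] [17. 41.] 90.0
wrist [18, 45, 17, 43, 432] [348.7 229.4] rect [348. 231.] [42. 16.] 90.0
wrist [11, 86, 4, 14, 55] [334.5 257.4] rect [334.5 257.5] [13.  3.] 90.0
top [9, 38, 30, 27, 284] [353.1 222.4] rect [349.7 222.9] [31.  21.1] 22.2
top [48, 43, 16, 5, 42] [384.6 214.5] rect [385.5 215. ] [15.  4.] -0.0
```

View pics/both.png

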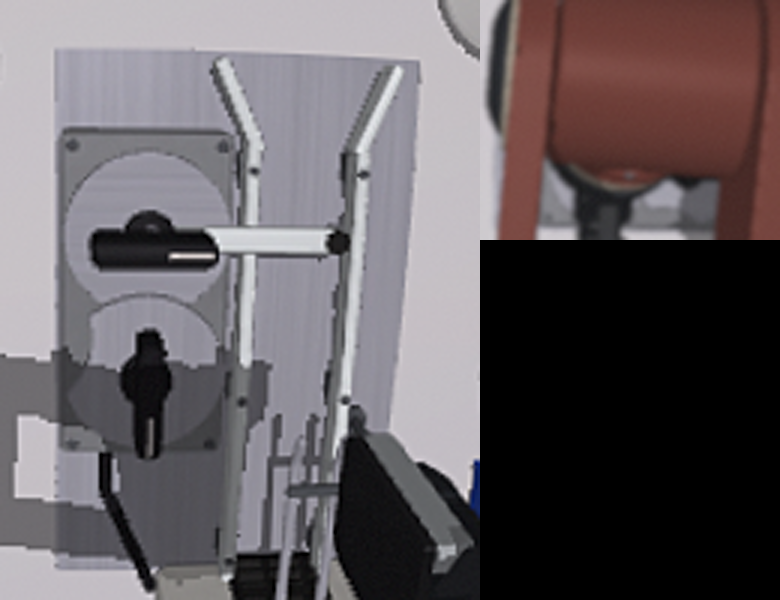

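The crop shows the gate bar top centre at crop (154,255), which is px (351.3,185), and the isolator bar centred on crop column 149. The rail bolts are at crop (254,172), (240,402), (363,175) and (345,401). The top camera is blocked by the arm here.

Run:
```python
from h import *
w=dict(np.load("w2.npz"));w["n"]="wrist"
f=lambda x,y,z: plane(w,(300+x/3-.33,100+y/3-.33),z)
for n,x,y,z in (("gatebar L",90,255,.087),("gatebar R",218,255,.087),("iso bar end",149,458,.087),("iso box scr TL",71,146,.029),("TR",224,146,.029),("BL",71,444,.029),("BR",210,443,.029),
 ("nb1",254,172,.032),("nb2",240,402,.032),("fb1",363,175,.032),("fb2",345,401,.032),("kneeN",255,148,.032),("kneeF",350,153,.032),("boxTL",63,130,.029),("boxTR",232,130,.029),("boxBL",63,451,.029),("boxBR",217,451,.029),("discG",143,228,.039),("tip",339,241,.054)):
    print(n,f(x,y,z).round(4)[:2])
```

```text
gatebar L [0.4884 0.0031]
gatebar R [0.5517 0.0033]
iso bar end [ 0.5203 -0.1066]
iso box scr TL [0.479  0.0502]
TR [0.5625 0.0509]
BL [ 0.4791 -0.1251]
BR [ 0.562  -0.1251]
nb1 [0.5792 0.0372]
nb2 [ 0.5779 -0.0976]
fb1 [0.6421 0.037 ]
fb2 [ 0.6424 -0.0982]
kneeN [0.5792 0.0505]
kneeF [0.6337 0.0491]
boxTL [0.4747 0.0589]
boxTR [0.5667 0.0598]
boxBL [ 0.4743 -0.1297]
boxBR [ 0.5666 -0.1305]
discG [0.518  0.0069]
tip [0.6236 0.0038]
```

Request:
{"api": "step_arm", "payload": {"targets": [[[-0.064,0.022,0.12],[0,0,0],0.6],[[-0.064,0.022,0.12],[0,0,0],0.6],[[-0.064,0.022,0.12],[0,0,0],0.6],[[-0.064,0.022,0.12],[0,0,0],0.6],[[-0.064,0.022,0.12],[0,0,0],0.6],[[-0.064,0.022,0.12],[0,0,0],0.6],[[-0.064,0.022,0.12],[0,0,0],0.6],[[-0.064,0.022,0.12],[0,0,0],0.6],[[-0.064,0.022,0.12],[0,0,0],0.6],[[-0.064,0.022,0.12],[0,0,0],0.6],[[-0.064,0.022,0.12],[0,0,0],0.6],[[-0.064,0.022,0.12],[0,0,0],0.6],[[0,0,0],[0,0,0],0.6],[[0,0,0],[0,0,0],0.6]]}}

```text
t: 4.6
tcp_pos: [0.5198, -0.0742, 0.1711]
orientation: [-2.216, -2.225, 0.0]
wrist_force: [0.3, 0.5, 0.4]
grip_width: 0.6
finger_force: 0.0
```

Run:
```python
from h import *
s=monitor.get_state();print(s["tcp_pos"],s["orientation"],s["t"])
w=grab("wrist");cv2.imwrite("pics/w3.png",w["im"]);np.savez("w3.npz",**w)
print(proj(w,(.520,.0035,.087)),proj(w,(.520,-.076,.087)))
cv2.imwrite("pics/w3c.png",cv2.resize(w["im"][120:380,200:520],(800,650))[:600])
```

```text
[ 0.51977555 -0.07420398  0.17109046] [-2.21604107e+00 -2.22514748e+00  4.35844180e-04] 4.6
[325.62699946  99.56646382] [325.16483145 205.14198247]
```

View pics/w3c.png

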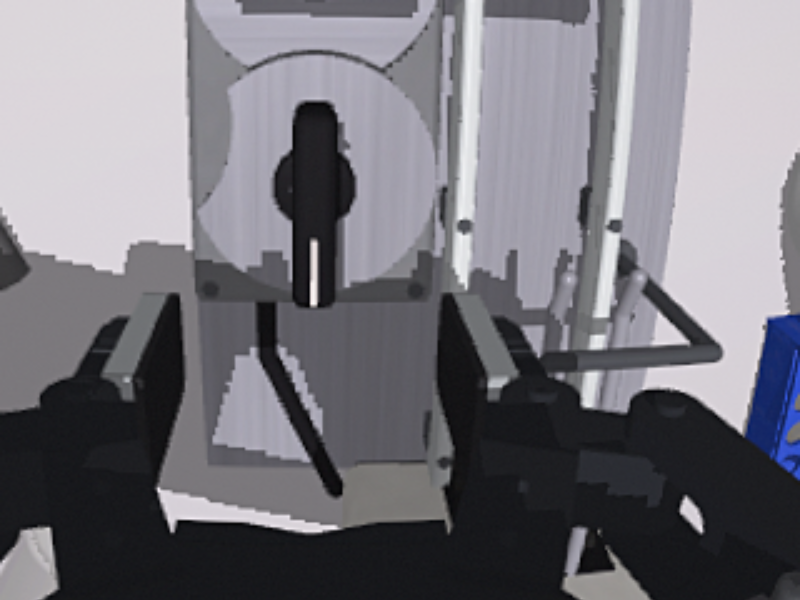

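The crop shows the isolator bar from crop (315,100) to (315,305), between the pads in column, with the hub behind it. Its centre matches the prediction at px (325,205).

Run:
```python
from h import *
w2=dict(np.load("w2.npz"));w2["n"]="wrist";w3=dict(np.load("w3.npz"));w3["n"]="wrist"
f=lambda x,y: ray(w2,(300+x/3-.33,100+y/3-.33))
g=lambda x,y: ray(w3,(200+x/2.5-.3,120+y/2.5-.3))
print("isoend",tri([f(149,458),g(314,305)])); print("rail bolt",tri([f(240,402),g(464,226)]),tri([f(345,401),g(615,226)]))
print("box scr",tri([f(71,444),g(210,290)]),tri([f(210,443),g(416,291)]))
print(plane(w3,(325.3,241.7),.087))
```

```text
isoend [ 0.52024036 -0.10624834  0.08776354]
rail bolt [ 0.57805686 -0.09719188  0.03328899] [ 0.64221562 -0.09801071  0.03227184]
box scr [ 0.47899559 -0.12589317  0.02808334] [ 0.56418238 -0.13234966  0.0136796 ]
[ 0.52025737 -0.10655565  0.087     ]
```

Request:
{"api": "step_arm", "payload": {"targets": [[[-0.006,0.001,0.095],[0,0,0],0.6],[[0,0,0.095],[0,0,0],0.6],[[0,0,0.095],[0,0,0],0.6],[[0,0,0.095],[0,0,0],0.6],[[0,0,0.095],[0,0,0],0.6],[[0,0,0.095],[0,0,0],0.6],[[0,0,0.095],[0,0,0],0.6],[[0,0,0.095],[0,0,0],0.6],[[0,0,0],[0,0,0],0.6],[[0,0,0],[0,0,0],0.4],[[0,0,0],[0,0,0],0.2],[[0,0,0],[0,0,0],0],[[0,0,0],[0,0,0],0],[[0,0,0],[0,0,0],0],[[0,0,0],[0,0,0],0]], "grip_force": 50}}

```text
t: 6.15
tcp_pos: [0.5211, -0.0765, 0.0584]
orientation: [2.217, 2.223, 0.001]
wrist_force: [-0.7, 1.4, 5.3]
grip_width: 0.155
finger_force: 49.7
```

Request:
{"api": "step_arm", "payload": {"targets": [[[0,0,0],[0,0,0.01],0],[[0,0,0],[0,0,0.01],0],[[0,0,0],[0,0,0.01],0],[[0,0,0],[0,0,0.01],0],[[0,0,0],[0,0,0.01],0],[[0,0,0],[0,0,0.01],0],[[0,0,0],[0,0,0.01],0],[[0,0,0],[0,0,0.01],0],[[0,0,0],[0,0,0.01],0],[[0,0,0],[0,0,0.01],0],[[0,0,0],[0,0,0.01],0],[[0,0,0],[0,0,0.01],0],[[0,0,0],[0,0,0.01],0],[[0,0,0],[0,0,0.01],0],[[0,0,0],[0,0,0.01],0],[[0,0,0],[0,0,0.01],0],[[0,0,0],[0,0,0.01],0],[[0,0,0],[0,0,0.01],0],[[0,0,0],[0,0,0.01],0],[[0,0,0],[0,0,0.01],0]]}}

```text
t: 8.15
tcp_pos: [0.5212, -0.0766, 0.0584]
orientation: [3.101, 0.493, 0.003]
wrist_force: [0.1, 0.6, 5.4]
grip_width: 0.155
finger_force: 52.6
```

Request:
{"api": "step_arm", "payload": {"targets": [[[0,0,0],[0,0,0.005],0],[[0,0,0],[0,0,0.005],0],[[0,0,0],[0,0,0.003],0],[[0,0,0],[0,0,0],0],[[0,0,0],[0,0,0],0]]}}

```text
t: 8.65
tcp_pos: [0.5211, -0.0766, 0.0584]
orientation: [3.117, 0.375, 0.002]
wrist_force: [-0.2, -0.8, 5.6]
grip_width: 0.149
finger_force: 55.2
```

Run:
```python
from h import *
s=monitor.get_state();m=R.from_rotvec(s["orientation"]).as_matrix()
print(s["tcp_pos"],np.degrees(np.arctan2(m[1,0],m[0,0])),s["ft_torque"],s["wrist_force"],s["finger_force"],s["q"].round(2))
```

```text
[ 0.52114132 -0.07663282  0.05841251] 13.714343031523867 [-0.04706228  0.12531729  1.08505371] [-0.16596747 -0.83834127  5.56863662] 55.192097425460815 [-0.29 -0.01  1.98 -0.    1.17  1.05]
```

Request:
{"api": "step_arm", "payload": {"targets": [[[0,0,0],[0,0,0],0.2],[[0,0,0],[0,0,0],0.5],[[0,0,0],[0,0,0],0.5],[[0,0,0],[0,0,0],0.5],[[0,0,-0.1],[0,0,0],0.5],[[0,0,-0.15],[0,0,0],0.5],[[0,0,-0.15],[0,0,0],0.5],[[0,0,-0.15],[0,0,0],0.5],[[0,0,-0.15],[0,0,0.009],0.5],[[0,0,0],[0,0,0.01],0.5],[[0,0,0],[0,0,0.01],0.5],[[0,0,0],[0,0,0.01],0.5],[[0,-0.18,0],[0,0,0],0.5],[[0,-0.18,0],[0,0,0],0.5],[[0,-0.18,0],[0,0,0],0.5],[[0,0,0],[0,0,0],0.5],[[0,0,0],[0,0,0],0.5]]}}

```text
t: 10.35
tcp_pos: [0.5213, 0.0049, 0.1632]
orientation: [3.141, -0.013, 0.002]
wrist_force: [-0.2, -0.4, -0.2]
grip_width: 0.503
finger_force: 0.0
```

Run:
```python
from h import *
s=monitor.get_state();m=R.from_rotvec(s["orientation"]).as_matrix()
print(s["tcp_pos"],np.degrees(np.arctan2(m[1,0],m[0,0])),s["ft_torque"],s["wrist_force"],s["q"].round(2))
w=grab("wrist");cv2.imwrite("pics/w4.png",w["im"]);print(proj(w,(.520,.0045,.087)),proj(w,(.520,-.0755,.087)))
```

```text
[0.52130236 0.00485565 0.163249  ] -0.4872552899958614 [-0.02777664  0.05399012 -0.03188953] [-0.1561548  -0.38430231 -0.1772132 ] [-0.13 -0.15  1.92 -0.    1.37  1.45]
[323.3137206  207.49087905] [427.18822167 206.22562295]
```

View pics/w4.png

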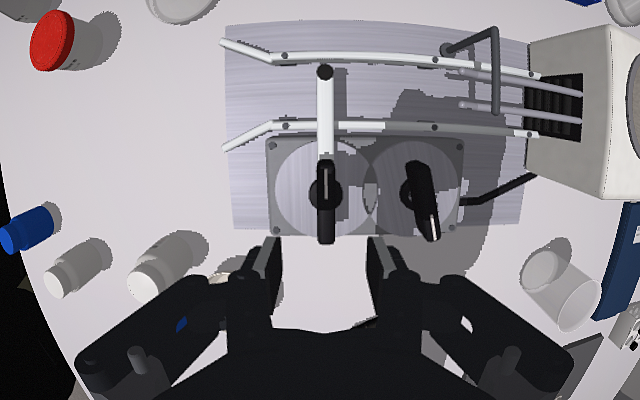

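The isolator bar now lies across, from (414,165) to (432,240), about 75° round. The gate bar runs from (325,157) to (325,243), centred between the pads.

Request:
{"api": "step_arm", "payload": {"targets": [[[-0.006,0.008,0.09],[0,0,0],0.5],[[0,0,0.09],[0,0,0],0.5],[[0,0,0.09],[0,0,0],0.5],[[0,0,0.09],[0,0,0],0.5],[[0,0,0.09],[0,0,0],0.5],[[0,0,0.09],[0,0,0],0.5],[[0,0,0.09],[0,0,0],0.5],[[0,0,0.08],[0,0,0],0.5],[[0,0,0],[0,0,0],0.5],[[0,0,0],[0,0,0],0.3],[[0,0,0],[0,0,0],0],[[0,0,0],[0,0,0],0],[[0,0,0],[0,0,0],0],[[0,0,0],[0,0,0],0]]}}

```text
t: 11.8
tcp_pos: [0.5209, 0.0034, 0.0567]
orientation: [3.141, -0.014, 0.003]
wrist_force: [-0.3, -0.7, 1.9]
grip_width: 0.157
finger_force: 50.0
```

Request:
{"api": "step_arm", "payload": {"targets": [[[0,0,0],[0,0,-0.01],0],[[0,0,0],[0,0,-0.01],0],[[0,0,0],[0,0,-0.01],0],[[0,0,0],[0,0,-0.01],0],[[0,0,0],[0,0,-0.01],0],[[0,0,0],[0,0,-0.01],0],[[0,0,0],[0,0,-0.01],0],[[0,0,0],[0,0,-0.01],0],[[0,0,0],[0,0,-0.01],0],[[0,0,0],[0,0,-0.01],0],[[0,0,0],[0,0,-0.01],0],[[0,0,0],[0,0,-0.01],0],[[0,0,0],[0,0,-0.01],0],[[0,0,0],[0,0,-0.01],0],[[0,0,0],[0,0,-0.01],0],[[0,0,0],[0,0,-0.01],0],[[0,0,0],[0,0,-0.01],0],[[0,0,0],[0,0,-0.01],0],[[0,0,0],[0,0,-0.01],0],[[0,0,0],[0,0,-0.01],0]]}}

```text
t: 13.8
tcp_pos: [0.521, 0.0032, 0.0567]
orientation: [2.548, 1.835, 0.002]
wrist_force: [0.1, -2.2, 2.6]
grip_width: 0.152
finger_force: 49.9
```

Request:
{"api": "step_arm", "payload": {"targets": [[[0,0,0],[0,0,-0.005],0],[[0,0,0],[0,0,-0.005],0],[[0,0,0],[0,0,-0.004],0],[[0,0,0],[0,0,0],0],[[0,0,0],[0,0,0],0]]}}

```text
t: 14.3
tcp_pos: [0.521, 0.0032, 0.0567]
orientation: [2.469, 1.941, 0.002]
wrist_force: [0.7, -2.7, 5.1]
grip_width: 0.155
finger_force: 55.4
```

Run:
```python
from h import *
s=monitor.get_state();m=R.from_rotvec(s["orientation"]).as_matrix()
print(s["tcp_pos"],np.degrees(np.arctan2(m[1,0],m[0,0])),s["ft_torque"],s["wrist_force"],s["grip_width"],s["q"].round(2))
```

```text
[0.52104756 0.00318372 0.05671691] 76.34078492428543 [-0.32485535  0.03493642 -1.30700314] [ 0.71989287 -2.68508136  5.06516253] 0.15487788121115045 [-0.14 -0.02  1.99  0.    1.16  0.1 ]
```

Request:
{"api": "step_arm", "payload": {"targets": [[[0,0,0],[0,0,0],0.2],[[0,0,0],[0,0,0],0.5],[[0,0,0],[0,0,0],0.5],[[0,0,0],[0,0,0],0.5],[[0,0,-0.1],[0,0,0],0.5],[[0,0,-0.22],[0,0,0],0.7],[[0,0,-0.22],[0,0,0],0.7],[[0,0,-0.22],[0,0,0.015],0.7],[[0,0,-0.22],[0,0,0.015],0.7],[[0,0,-0.22],[0,0,0.015],0.7],[[0.106,-0.153,0],[0,0,0],0.75],[[0.106,-0.153,0],[0,0,0],0.75],[[0.106,-0.153,0],[0,0,0],0.75],[[0.106,-0.153,0],[0,0,0],0.75],[[0.106,-0.153,0],[0,0,0],0.75],[[0.106,-0.153,0],[0,0,0],0.75],[[0.106,-0.153,0],[0,0,0],0.75],[[0,0,0],[0,0,0],0.75],[[0,0,0],[0,0,0],0.75]]}}

```text
t: 16.2
tcp_pos: [0.4358, 0.18, 0.2368]
orientation: [2.715, 1.579, 0.002]
wrist_force: [1.2, -1.0, 0.1]
grip_width: 0.745
finger_force: 0.0
```

```bash
cat >> h.py <<'E'
def caps(c,zt=.084):
    "white caps/bodies: bright unsaturated blobs brighter than bench"
    hsv=cv2.cvtColor(c["im"],cv2.COLOR_BGR2HSV)
    return ((hsv[...,2]>215)&(hsv[...,1]<25)).astype(np.uint8)
def where():
    s=monitor.get_state();m=R.from_rotvec(s["orientation"]).as_matrix()
    print("t",s["t"],"tcp",s["tcp_pos"].round(4),"yaw",np.degrees(np.arctan2(m[1,0],m[0,0])).round(2),"tz",s["ft_torque"].round(2),"F",s["wrist_force"].round(1),"grip",round(s["grip_width"]*85,1),s["finger_force"].__round__(1),s["q"].round(2));return s
E
python3 - <<'E'
from h import *
where()
w=grab("wrist");cv2.imwrite("pics/w5.png",w["im"]);np.savez("w5.npz",**w)
print(proj(w,(.438,.180,.084)),proj(w,(.422,.328,.084)))
E
```

```text
t 16.2 tcp [0.4358 0.18   0.2368] yaw 60.37 tz [0.05 0.03 0.01] F [ 1.2 -1.   0.1] grip 63.4 0.0 [ 0.23 -0.33  1.95 -0.    1.52  0.75]
[325.84059755 181.60505641] [235.38818026  60.69996856]
```

View pics/w5.png

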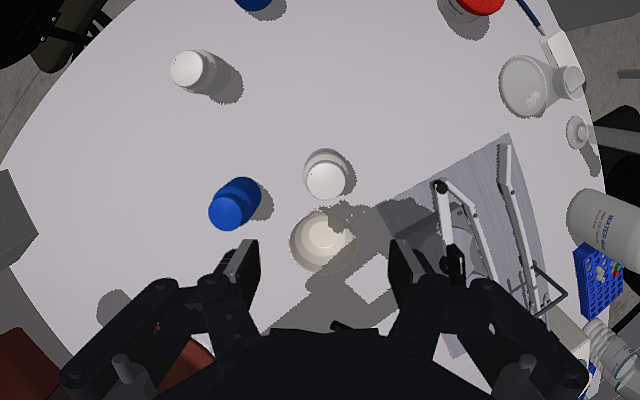

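The near bottle's cap is at (325,181) as predicted. The far bottle's cap is at (186,70) rather than (235,61), so it was probably nudged aside. The gate is open, with its tip at (440,187); the dish is at (322,240) and a blue decoy at (235,203).

Run:
```python
from h import *
w=dict(np.load("w5.npz"));w["n"]="wrist"; t=grab("top"); cv2.imwrite("pics/top5.png",t["im"])
for n,uv in (("B",(325.5,181)),("A",(186,70)),("blue",(226,212))): print(n,plane(w,uv,.084).round(4))
print("dish",plane(w,(322,240),.03).round(3))
for n,c,uv in (("B",w,(325.5,181)),):
    # base far edge ring: body silhouette top (325,150)
    print(plane(w,(325.5,150),.0))
g=cv2.cvtColor(w["im"],cv2.COLOR_BGR2GRAY)
for box in ((295,140,360,205),(160,40,225,105)):
    x0,y0,x1,y1=box
    c=cv2.HoughCircles(cv2.medianBlur(cv2.resize(g[y0:y1,x0:x1],None,fx=3,fy=3,interpolation=cv2.INTER_CUBIC),5),cv2.HOUGH_GRADIENT,1,200,param1=120,param2=15,minRadius=45,maxRadius=75)
    print(c, None if c is None else plane(w,(x0+c[0,0,0]/3,y0+c[0,0,1]/3),.084))
m=caps(t); n,l,st,ce=cv2.connectedComponentsWithStats(m)
for i in range(1,n):
    if 30<st[i,4]<500: print("top",ce[i].round(1),st[i,4],plane(t,ce[i],.084).round(3))
```

```text
B [0.438  0.1807 0.084 ]
A [0.374  0.3506 0.084 ]
blue [0.3322 0.2038 0.084 ]
dish [0.392 0.108 0.03 ]
[0.44870639 0.1982707  0.        ]
[[[ 92.5 122.5  56.3]]] [0.4383757  0.18067636 0.084     ]
[[[66.5 78.5 61.9]]] [0.37239424 0.35671953 0.084     ]
top [398.4  97.3] 83 [ 0.846 -0.114  0.084]
top [302.4 109.5] 327 [0.804 0.157 0.084]
top [532.7 180.7] 46 [ 0.613 -0.477  0.084]
top [332.7 205.9] 51 [0.532 0.067 0.084]
top [578.3 217.9] 242 [ 0.513 -0.593  0.084]
top [320.5 257.8] 126 [0.392 0.097 0.084]
top [223.  262.4] 128 [0.374 0.355 0.084]
```

Request:
{"api": "step_arm", "payload": {"targets": [[[0.01,0.012,0.13],[0,0,0],0.75],[[0,0,0.13],[0,0,0],0.75],[[0,0,0.13],[0,0,0],0.75],[[0,0,0.13],[0,0,0],0.75],[[0,0,0.13],[0,0,0],0.75],[[0,0,0.13],[0,0,0],0.75],[[0,0,0.13],[0,0,0],0.75],[[0,0,0.13],[0,0,0],0.75],[[0,0,0.13],[0,0,0],0.75],[[0,0,0.13],[0,0,0],0.75],[[0,0,0.06],[0,0,0],0.75],[[0,0,0],[0,0,0],0.7],[[0,0,0],[0,0,0],0.6],[[0,0,0],[0,0,0],0.4],[[0,0,0],[0,0,0],0.4],[[0,0,0],[0,0,0],0.4],[[0,0,0],[0,0,0],0.4]], "grip_force": 40}}

```text
t: 18.0
tcp_pos: [0.4393, 0.1804, 0.0331]
orientation: [2.716, 1.577, 0.004]
wrist_force: [0.4, -0.6, 5.9]
grip_width: 0.548
finger_force: 41.8
```

```bash
python3 -c "
from h import *
where()"
```

```text
t 18.0 tcp [0.4393 0.1804 0.0331] yaw 60.29 tz [-0.14 -0.05 -0.03] F [ 0.4 -0.6  5.9] grip 46.6 41.8 [ 0.23 -0.09  2.11 -0.    1.12  0.75]
```

Request:
{"api": "step_arm", "payload": {"targets": [[[0,0,-0.02],[0,0,0],0.4],[[0.1,0.107,0],[0,0,0],0.4],[[0.1,0.107,0],[0,0,0],0.4],[[0.1,0.107,0],[0,0,0],0.4],[[0.1,0.107,0],[0,0,0],0.4],[[0.1,0.107,0],[0,0,0],0.4],[[0.1,0.107,0],[0,0,0],0.4],[[0.1,0.107,0],[0,0,0],0.4],[[0.1,0.107,0],[0,0,0],0.4],[[0,0,0],[0,0,0],0.4]]}}

```text
t: 19.0
tcp_pos: [0.6106, 0.2211, 0.0344]
orientation: [-2.717, -1.577, -0.001]
wrist_force: [-0.4, 0.0, -1.5]
grip_width: 0.55
finger_force: 41.5
```

Request:
{"api": "step_arm", "payload": {"targets": [[[0,0,0],[0,0,0.014],0.4],[[0,0,0],[0,0,0.014],0.4],[[0,0,0],[0,0,0.014],0.4],[[0,0,0],[0,0,0.014],0.4],[[0,0,0],[0,0,0.014],0.4],[[0,0,0],[0,0,0.014],0.4],[[0,0,0],[0,0,0.014],0.4],[[0,0,0],[0,0,0.014],0.4],[[0,0,0],[0,0,0.014],0.4],[[0,0,0],[0,0,0.014],0.4],[[0,0,0],[0,0,0.014],0.4],[[0,0,0],[0,0,0.0135],0.4],[[0,0,0],[0,0,0],0.4],[[0,0,0],[0,0,0],0.4]]}}

```text
t: 20.4
tcp_pos: [0.608, 0.2207, 0.0341]
orientation: [3.141, 0.002, -0.003]
wrist_force: [0.3, -0.5, -1.1]
grip_width: 0.544
finger_force: 41.5
```

```bash
python3 -c "
from h import *
where();w=grab('wrist');cv2.imwrite('pics/w6.png',w['im']);np.savez('w6.npz',**w)
print([proj(w,(x,.05,.032)).round(0) for x in (.583,.638)])"
```

```text
t 20.4 tcp [0.608  0.2207 0.0341] yaw 0.09 tz [-0.    0.03  0.03] F [ 0.3 -0.5 -1.1] grip 46.3 41.5 [0.23 0.29 1.69 0.   1.16 1.8 ]
[array([568., 270.]), array([586., 193.])]
```

View pics/w6.png

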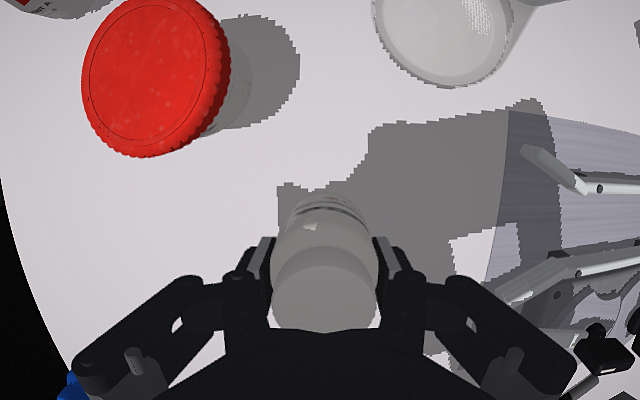

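The bottle is held upright at about (323,280), with the lane to the right (flares at (540,160) and (520,290)). The jar at (155,75) and flask at (440,35) are clear. I'll drive it down the lane axis.

Request:
{"api": "step_arm", "payload": {"targets": [[[0.017,0.1,0],[0,0,0],0.4],[[0,0.1,0],[0,0,0],0.4],[[0,0.1,0],[0,0,0],0.4],[[0,0.1,0],[0,0,0],0.4],[[0,0.1,0],[0,0,0],0.4],[[0,0.1,0],[0,0,0],0.4],[[0,0.1,0],[0,0,0],0.4],[[0,0.1,0],[0,0,0],0.4],[[0,0.1,0],[0,0,0],0.4],[[0,0.07,0],[0,0,0],0.4],[[0,0.06,0],[0,0,0],0.4],[[0,0.06,0],[0,0,0],0.4],[[0,0.06,0],[0,0,0],0.4],[[0,0,0],[0,0,0],0.4]]}}

```text
t: 21.85
tcp_pos: [0.6115, 0.0473, 0.0347]
orientation: [3.141, -0.002, -0.001]
wrist_force: [-1.4, -0.0, -1.7]
grip_width: 0.548
finger_force: 41.6
```

```bash
python3 -c "
from h import *
where()"
```

```text
t 21.85 tcp [0.6115 0.0473 0.0347] yaw -0.07 tz [-0.01  0.07 -0.06] F [-1.4 -0.  -1.7] grip 46.6 41.6 [-0.04  0.22  1.78 -0.    1.14  1.53]
```

Request:
{"api": "step_arm", "payload": {"targets": [[[-0.004,0.06,0],[0,0,0],0.4],[[0,0.06,0],[0,0,0],0.4],[[0,0.06,0],[0,0,0],0.4],[[0,0.06,0],[0,0,0],0.4],[[0,0.06,0],[0,0,0],0.4],[[0,0.06,0],[0,0,0],0.4],[[0,0.06,0],[0,0,0],0.4],[[0,0.06,0],[0,0,0],0.4],[[0,0.06,0],[0,0,0],0.4],[[0,0.05,0],[0,0,0],0.4],[[0,0,0],[0,0,0],0.4]]}}

```text
t: 22.95
tcp_pos: [0.6111, -0.0412, 0.0349]
orientation: [3.141, -0.002, 0.0]
wrist_force: [-0.7, 1.3, -1.6]
grip_width: 0.55
finger_force: 41.6
```

```bash
python3 -c "
from h import *
where()"
```

```text
t 22.95 tcp [ 0.6111 -0.0412  0.0349] yaw -0.08 tz [ 0.02 -0.02  0.04] F [-0.7  1.3 -1.6] grip 46.7 41.6 [-0.19  0.22  1.78 -0.    1.14  1.38]
```

Request:
{"api": "step_arm", "payload": {"targets": [[[0,0,0.015],[0,0,0],0.4],[[0,0,0],[0,0,0],0.5],[[0,0,0],[0,0,0],0.62],[[0,0,0],[0,0,0],0.62],[[0,0,-0.05],[0,0,0],0.62],[[0,0,-0.1],[0,0,0],0.62],[[0,0,-0.15],[0,0,0],0.62],[[0,0,-0.2],[0,0,0],0.62],[[0,0,-0.2],[0,0,0],0.62],[[0,0,-0.2],[0,0,0],0.62],[[0,0,-0.2],[0,0,0],0.62],[[0,0,-0.2],[0,0,0],0.62]]}}

```text
t: 24.15
tcp_pos: [0.6111, -0.0401, 0.2306]
orientation: [3.141, -0.0, 0.003]
wrist_force: [0.5, -0.1, 0.6]
grip_width: 0.617
finger_force: 0.0
```

Request:
{"api": "step_arm", "payload": {"targets": [[[-0.099,-0.165,0],[0,0,0],0.75],[[-0.099,-0.165,0],[0,0,0],0.75],[[-0.099,-0.165,0],[0,0,0],0.75],[[-0.099,-0.165,0],[0,0,0],0.75],[[-0.099,-0.165,0],[0,0,0],0.75],[[-0.099,-0.165,0],[0,0,0],0.75],[[-0.099,-0.165,0],[0,0,0],0.75],[[-0.099,-0.165,0],[0,0,0],0.75],[[-0.099,-0.165,0],[0,0,0],0.75],[[-0.099,-0.165,0],[0,0,0],0.75],[[-0.099,-0.165,0],[0,0,0],0.75],[[-0.099,-0.165,0],[0,0,0],0.75],[[-0.099,-0.165,0],[0,0,0],0.75],[[-0.099,-0.165,0],[0,0,0],0.75],[[-0.099,-0.165,0],[0,0,0],0.75],[[-0.099,-0.165,0],[0,0,0],0.75],[[0,0,0],[0,0,0],0.75],[[0,0,0],[0,0,0],0.75]]}}

```text
t: 25.95
tcp_pos: [0.3735, 0.3561, 0.2287]
orientation: [-3.141, -0.002, -0.002]
wrist_force: [1.1, 0.1, -0.3]
grip_width: 0.749
finger_force: 0.0
```

Run:
```python
from h import *
where();w=grab("wrist");np.savez("w7.npz",**w);t=grab("top")
print(proj(w,(.374,.355,.084)))
a=w["im"][60:360,120:520]; b=cv2.resize(t["im"][120:290,190:500],(400,219),interpolation=cv2.INTER_CUBIC)
o=np.zeros((300,800,3),np.uint8);o[:,:400]=a;o[:219,400:]=b;cv2.imwrite("pics/w7.png",o)
```

```text
t 25.95 tcp [0.3735 0.3561 0.2287] yaw 0.07 tz [-0.06  0.01  0.  ] F [ 1.1  0.1 -0.3] grip 63.7 0.0 [ 0.62 -0.21  1.87 -0.    1.49  2.19]
[324.43274789 184.27171121]
```

View pics/w7.png

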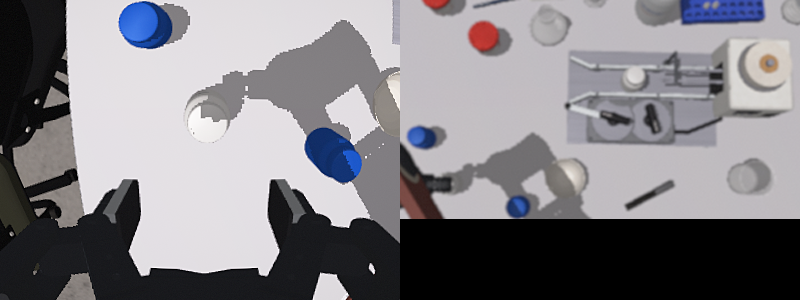

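On the left, bottle A's cap is at crop (207,118), a little ahead of the TCP, with no neighbours near the pads. On the right, bottle 1 stands in the lane at crop (634,77), with the gate arm swung open.

Run:
```python
from h import *
w=dict(np.load("w7.npz"));w["n"]="wrist"
g=cv2.cvtColor(w["im"],cv2.COLOR_BGR2GRAY);x0,y0,x1,y1=295,140,360,215
c=cv2.HoughCircles(cv2.medianBlur(cv2.resize(g[y0:y1,x0:x1],None,fx=3,fy=3,interpolation=cv2.INTER_CUBIC),5),cv2.HOUGH_GRADIENT,1,200,param1=100,param2=12,minRadius=50,maxRadius=75)
uv=(x0+c[0,0,0]/3,y0+c[0,0,1]/3);print(c,uv,plane(w,uv,.084),plane(w,(327,179),.084))
```

```text
[[[ 96.5 114.5  69.9]]] (np.float32(327.16666), np.float32(178.16667)) [0.37995695 0.35240978 0.084     ] [0.37914703 0.35256573 0.084     ]
```

Request:
{"api": "step_arm", "payload": {"targets": [[[0.033,0.023,0.13],[0,0,0],0.75],[[0,0,0.13],[0,0,0],0.75],[[0,0,0.13],[0,0,0],0.75],[[0,0,0.13],[0,0,0],0.75],[[0,0,0],[0,0,0],0.75]]}}

```text
t: 26.55
tcp_pos: [0.3773, 0.3503, 0.1465]
orientation: [3.138, -0.003, -0.008]
wrist_force: [1.2, 0.2, -0.1]
grip_width: 0.75
finger_force: 0.0
```

Run:
```python
from h import *
where();w=grab("wrist");np.savez("w8.npz",**w)
print(proj(w,(.3785,.3525,.084)))
w7=dict(np.load("w7.npz"));w7["n"]="wrist"
cv2.imwrite("pics/w8.png",cv2.resize(w["im"][100:300,220:430],None,fx=3,fy=3,interpolation=cv2.INTER_CUBIC))
```

```text
t 26.55 tcp [0.3773 0.3503 0.1465] yaw -0.12 tz [-0.01 -0.01  0.  ] F [ 1.2  0.2 -0.1] grip 63.7 0.0 [ 0.6  -0.14  1.95 -0.    1.34  2.18]
[319.28911532 209.51975681]
```

View pics/w8.png

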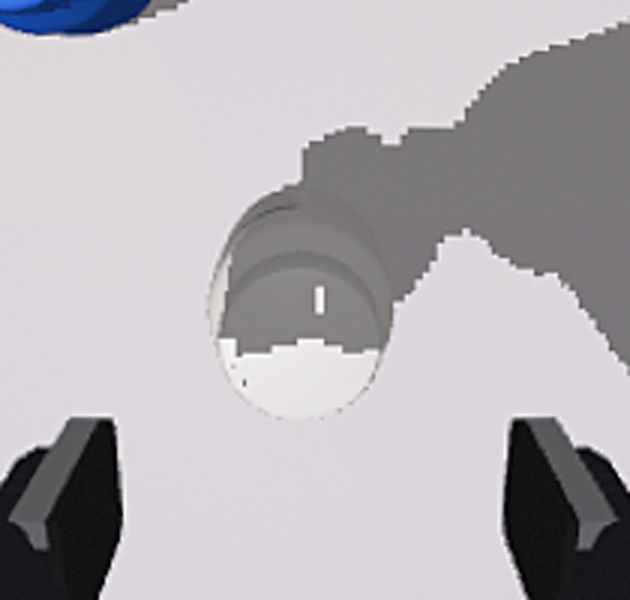

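The cap's ellipse spans crop columns 220–388 and rows 253–418, centred at px (321,212). That puts bottle A at about (0.377,0.351), under the TCP.

Request:
{"api": "step_arm", "payload": {"targets": [[[0,-0.005,0.108],[0,0,0],0.75],[[0,0,0.108],[0,0,0],0.75],[[0,0,0.108],[0,0,0],0.75],[[0,0,0.108],[0,0,0],0.75],[[0,0,0.108],[0,0,0],0.75],[[0,0,0.108],[0,0,0],0.75],[[0,0,0.108],[0,0,0],0.75],[[0,0,0],[0,0,0],0.7],[[0,0,0],[0,0,0],0.6],[[0,0,0],[0,0,0],0.4],[[0,0,0],[0,0,0],0.4],[[0,0,0],[0,0,0],0.4],[[0,0,0],[0,0,0],0.4],[[0,0,-0.02],[0,0,0],0.4],[[0,0,0],[0,0,0],0.4]]}}

```text
t: 28.1
tcp_pos: [0.3782, 0.3531, 0.0391]
orientation: [-3.142, 0.0, 0.0]
wrist_force: [0.8, 0.3, -2.3]
grip_width: 0.548
finger_force: 41.4
```

```bash
python3 -c "
from h import *
where()"
```

```text
t 28.1 tcp [0.3782 0.3531 0.0391] yaw -0.01 tz [-0.03 -0.01  0.02] F [ 0.8  0.3 -2.3] grip 46.6 41.4 [0.61 0.   2.01 0.   1.13 2.18]
```

Request:
{"api": "step_arm", "payload": {"targets": [[[0.129,0.074,0],[0,0,0],0.4],[[0.129,0.074,0],[0,0,0],0.4],[[0.129,0.074,0],[0,0,0],0.4],[[0.129,0.074,0],[0,0,0],0.4],[[0.129,0.074,0],[0,0,0],0.4],[[0.129,0.074,0],[0,0,0],0.4],[[0.129,0.074,0],[0,0,0],0.4],[[0.129,0.074,0],[0,0,0],0.4],[[0.129,0.074,0],[0,0,0],0.4],[[0.129,0.074,0],[0,0,0],0.4],[[0.129,0.074,0],[0,0,0],0.4],[[0.129,0.074,0],[0,0,0],0.4],[[0,0,0],[0,0,0],0.4],[[0,0,0],[0,0,0],0.4]]}}

```text
t: 29.5
tcp_pos: [0.6104, 0.2196, 0.0384]
orientation: [3.142, -0.002, -0.003]
wrist_force: [-0.5, 0.3, -1.5]
grip_width: 0.546
finger_force: 41.5
```

```bash
python3 -c "
from h import *
where();w=grab('wrist');cv2.imwrite('pics/w9.png',w['im'][100:400]);np.savez('w9.npz',**w)
a=dict(np.load('w6.npz'));d=cv2.absdiff(a['im'],w['im'])[230:330,270:380];print(d.mean())"
```

```text
t 29.5 tcp [0.6104 0.2196 0.0384] yaw -0.06 tz [ 0.03 -0.02 -0.03] F [-0.5  0.3 -1.5] grip 46.4 41.5 [0.23 0.29 1.69 0.   1.17 1.8 ]
7.224757575757576
```

Request:
{"api": "step_arm", "payload": {"targets": [[[0.003,0.1,0.01],[0,0,0],0.4],[[0,0.1,0],[0,0,0],0.4],[[0,0.1,0],[0,0,0],0.4],[[0,0.1,0],[0,0,0],0.4],[[0,0.1,0],[0,0,0],0.4],[[0,0.1,0],[0,0,0],0.4],[[0,0.1,0],[0,0,0],0.4],[[0,0.1,0],[0,0,0],0.4],[[0,0.1,0],[0,0,0],0.4],[[0,0.06,0],[0,0,0],0.4],[[0,0.06,0],[0,0,0],0.4],[[0,0.06,0],[0,0,0],0.4],[[0,0.06,0],[0,0,0],0.4],[[0,0,0],[0,0,0],0.4]]}}

```text
t: 30.95
tcp_pos: [0.6136, 0.047, 0.0386]
orientation: [3.139, -0.001, 0.01]
wrist_force: [5.9, -2.1, 1.4]
grip_width: 0.548
finger_force: 42.1
```

```bash
python3 -c "
from h import *
where()"
```

```text
t 30.95 tcp [0.6136 0.047  0.0386] yaw -0.03 tz [-0.25 -1.17 -0.02] F [ 5.9 -2.1  1.4] grip 46.6 42.1 [-0.04  0.22  1.78 -0.    1.14  1.53]
```

Request:
{"api": "step_arm", "payload": {"targets": [[[0.014,0,0],[0,0,0],0.4],[[0.01,0,0],[0,0,0],0.4],[[0,0,0],[0,0,0],0.4]]}}

```text
t: 31.25
tcp_pos: [0.6147, 0.0472, 0.0382]
orientation: [3.139, 0.0, -0.001]
wrist_force: [-0.6, -3.1, 7.5]
grip_width: 0.547
finger_force: 42.7
```

```bash
python3 -c "
from h import *
where();w=grab('wrist');np.savez('w10.npz',**w);t=grab('scene')
o=np.zeros((600,640,3),np.uint8);o[:340]=w['im'][60:];o[340:]=cv2.resize(t['im'][150:280,240:480],(480,260))[:260,:].copy() if 0 else np.pad(cv2.resize(t['im'][150:280,240:480],(480,260)),((0,0),(0,160),(0,0)));cv2.imwrite('pics/w10.png',o)"
```

```text
t 31.25 tcp [0.6147 0.0472 0.0382] yaw 0.01 tz [-0.7   0.15  0.02] F [-0.6 -3.1  7.5] grip 46.5 42.7 [-0.04  0.22  1.77 -0.    1.15  1.53]
```

View pics/w10.png

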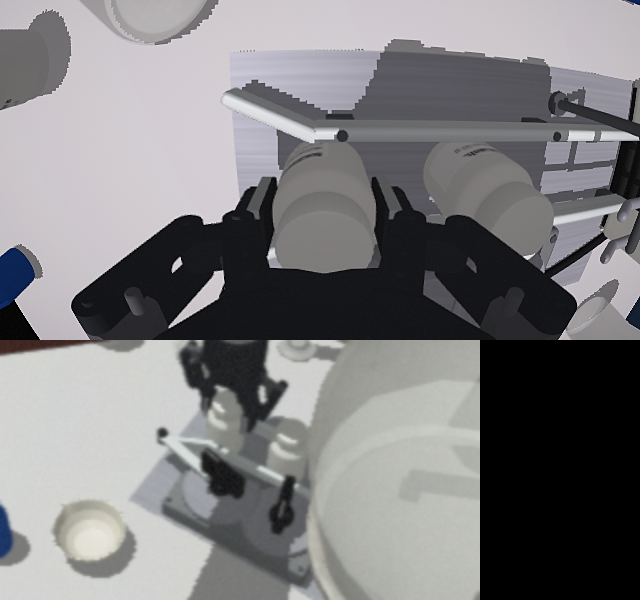

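Both bottles stand upright in the lane: the held one at (323,215) and bottle 1 at (490,200). The held one rubbed the near rail and sits a few millimetres toward -x in the grip, so I'll let it settle, recentre and regrip.

Request:
{"api": "step_arm", "payload": {"targets": [[[0,0,0],[0,0,0],0.6],[[0,0,0],[0,0,0],0.65],[[0,0,0],[0,0,0],0.65],[[-0.024,0,0],[0,0,0],0.65],[[0,0,0],[0,0,0],0.65],[[0,0,0],[0,0,0],0.65]]}}

```text
t: 31.95
tcp_pos: [0.6107, 0.049, 0.0375]
orientation: [-3.142, 0.0, 0.001]
wrist_force: [0.2, -0.9, -0.0]
grip_width: 0.651
finger_force: 0.0
```

```bash
python3 -c "
from h import *
where()"
```

```text
t 31.95 tcp [0.6107 0.049  0.0375] yaw -0.0 tz [ 0.01 -0.05  0.01] F [ 0.2 -0.9 -0. ] grip 55.3 0.0 [-0.04  0.22  1.78 -0.    1.15  1.53]
```

Request:
{"api": "step_arm", "payload": {"targets": [[[0,0,0],[0,0,0],0.4],[[0,0,0],[0,0,0],0.4],[[0,0,0],[0,0,0],0.4],[[0,0,0],[0,0,0],0.4],[[0,0,-0.007],[0,0,0],0.4],[[0,0,0],[0,0,0],0.4]]}}

```text
t: 32.55
tcp_pos: [0.6107, 0.049, 0.0381]
orientation: [-3.142, 0.0, 0.001]
wrist_force: [0.7, -0.3, -1.9]
grip_width: 0.541
finger_force: 41.3
```

```bash
python3 -c "
from h import *
where()"
```

```text
t 32.55 tcp [0.6107 0.049  0.0381] yaw -0.01 tz [-0.   -0.13  0.03] F [ 0.7 -0.3 -1.9] grip 46.0 41.3 [-0.04  0.22  1.78  0.    1.15  1.53]
```

Request:
{"api": "step_arm", "payload": {"targets": [[[0,0.05,0],[0,0,0],0.4],[[0,0.05,0],[0,0,0],0.4],[[0,0.05,0],[0,0,0],0.4],[[0,0.05,0],[0,0,0],0.4],[[0,0.05,0],[0,0,0],0.4],[[0,0.05,0],[0,0,0],0.4],[[0,0.05,0],[0,0,0],0.4],[[0,0.05,0],[0,0,0],0.4],[[0,0.05,0],[0,0,0],0.4],[[0,0.05,0],[0,0,0],0.4],[[0,0.05,0],[0,0,0],0.4],[[0,0.04,0],[0,0,0],0.4],[[0,0,0],[0,0,0],0.4]]}}

```text
t: 33.85
tcp_pos: [0.6144, -0.0405, 0.0432]
orientation: [3.141, -0.001, 0.012]
wrist_force: [-0.0, 4.7, 12.5]
grip_width: 0.546
finger_force: 49.4
```

```bash
python3 -c "
from h import *
where()"
```

```text
t 33.85 tcp [ 0.6144 -0.0405  0.0432] yaw -0.04 tz [-0.09  0.04 -0.  ] F [-0.   4.7 12.5] grip 46.4 49.4 [-0.19  0.21  1.77  0.    1.15  1.38]
```

Request:
{"api": "step_arm", "payload": {"targets": [[[0,0,0],[0,0,0],0.4],[[0,0,0],[0,0,0],0.4],[[0,0,0],[0,0,0],0.4]]}}

```text
t: 34.15
tcp_pos: [0.6144, -0.0403, 0.0431]
orientation: [3.14, -0.0, 0.011]
wrist_force: [-0.5, 3.1, 10.8]
grip_width: 0.547
finger_force: 48.8
```

Run:
```python
from h import *
where();w=grab('wrist');np.savez('w11.npz',**w);s=grab('scene');np.savez('s11.npz',**s);t=grab('top');np.savez('t11.npz',**t)
a=np.load('w10.npz')['im']
# compare held bottle appearance with previous picture
for im in (np.load('w6.npz')['im'],a,w['im']):
    g=cv2.cvtColor(im,cv2.COLOR_BGR2GRAY)
    print([int(v) for v in g[150:350:8,323]])
```

```text
t 34.15 tcp [ 0.6144 -0.0403  0.0431] yaw -0.01 tz [-0.19  0.07 -0.03] F [-0.5  3.1 10.8] grip 46.5 48.8 [-0.19  0.21  1.77  0.    1.15  1.38]
[209, 210, 210, 210, 212, 116, 118, 97, 118, 120, 127, 126, 111, 113, 118, 129, 126, 127, 127, 126, 126, 125, 125, 19, 21]
[174, 171, 167, 87, 105, 193, 220, 119, 120, 117, 121, 127, 127, 113, 115, 121, 128, 127, 126, 125, 125, 124, 125, 21, 21]
[183, 183, 178, 93, 115, 233, 149, 124, 123, 130, 134, 133, 117, 122, 137, 135, 134, 133, 133, 133, 131, 131, 131, 18, 22]
```

Request:
{"api": "step_arm", "payload": {"targets": [[[0,-0.05,0],[0,0,0],0.4],[[0,-0.05,0],[0,0,0],0.4],[[0,0,0],[0,0,0],0.4]]}}

```text
t: 34.6
tcp_pos: [0.6104, -0.024, 0.0381]
orientation: [-3.141, -0.001, 0.002]
wrist_force: [0.7, 1.3, 1.6]
grip_width: 0.546
finger_force: 44.6
```

```bash
python3 -c "
from h import *
where()"
```

```text
t 34.6 tcp [ 0.6104 -0.024   0.0381] yaw 0.02 tz [ 0.05 -0.06  0.07] F [0.7 1.3 1.6] grip 46.4 44.6 [-0.16  0.21  1.78  0.    1.15  1.41]
```

Request:
{"api": "step_arm", "payload": {"targets": [[[0,-0.02,0.012],[0,0,0],0.4],[[0,0,0],[0,0,0],0.5],[[0,0,0],[0,0,0],0.61],[[0,0,0],[0,0,0],0.61],[[0,0,0],[0,0,0],0.61]]}}

```text
t: 35.1
tcp_pos: [0.6114, -0.0215, 0.0373]
orientation: [-3.141, 0.0, -0.001]
wrist_force: [0.2, 1.9, 3.7]
grip_width: 0.613
finger_force: 2.3
```

```bash
python3 -c "
from h import *
where()"
```

```text
t 35.1 tcp [ 0.6114 -0.0215  0.0373] yaw -0.01 tz [ 0.03 -0.07  0.02] F [0.2 1.9 3.7] grip 52.1 2.3 [-0.16  0.21  1.78  0.    1.15  1.41]
```

Request:
{"api": "step_arm", "payload": {"targets": [[[0,0,-0.03],[0,0,0],0.61],[[0,0,-0.06],[0,0,0],0.61],[[0,0,-0.1],[0,0,0],0.61],[[0,0,-0.15],[0,0,0],0.61],[[0,0,-0.2],[0,0,0],0.61],[[0,0,-0.2],[0,0,0],0.61],[[0,0,-0.2],[0,0,0],0.61],[[0,0,-0.2],[0,0,0],0],[[0,0,0],[0,0,0],0]]}}

```text
t: 36.0
tcp_pos: [0.614, -0.0221, 0.2154]
orientation: [3.14, -0.0, 0.018]
wrist_force: [0.5, -0.3, 0.9]
grip_width: 0.284
finger_force: 0.0
```

Run:
```python
from h import *
where();w=grab('wrist');np.savez('w12.npz',**w);s=grab('scene');np.savez('s12.npz',**s)
for y in (-.02,-.104): print(y,"wrist",proj(w,(.6105,y,.084)).round(0),"scene",proj(s,(.6105,y,.084)).round(0),"top of body scene",proj(s,(.6105,y,.0)).round(0))
o=np.zeros((600,800,3),np.uint8)
a=cv2.resize(w['im'][100:300,200:600],(800,400));o[:400]=a
b=cv2.resize(s['im'][150:250,290:430],(280,200));o[400:,:280]=b;cv2.imwrite('pics/w12.png',o)
for nm,c in (("w",w),("s",s)):
    print(nm,[ (y,int(cv2.cvtColor(c['im'],cv2.COLOR_BGR2GRAY)[int(proj(c,(.6105,y,.084))[1]),int(proj(c,(.6105,y,.084))[0])])) for y in np.arange(-.13,.03,.01).round(3)])
```

```text
t 36.0 tcp [ 0.614  -0.0221  0.2154] yaw -0.02 tz [ 0.02 -0.03 -0.02] F [ 0.5 -0.3  0.9] grip 24.1 0.0 [-0.16  0.03  1.66 -0.    1.44  1.41]
-0.02 wrist [321. 193.] scene [379. 192.] top of body scene [375. 212.]
-0.104 wrist [410. 193.] scene [411. 207.] top of body scene [405. 227.]
w [(np.float64(-0.13), 45), (np.float64(-0.12), 156), (np.float64(-0.11), 123), (np.float64(-0.1), 126), (np.float64(-0.09), 126), (np.float64(-0.08), 126), (np.float64(-0.07), 204), (np.float64(-0.06), 166), (np.float64(-0.05), 170), (np.float64(-0.04), 222), (np.float64(-0.03), 225), (np.float64(-0.02), 232), (np.float64(-0.01), 238), (np.float64(-0.0), 182), (np.float64(0.01), 183), (np.float64(0.02), 185)]
s [(np.float64(-0.13), 178), (np.float64(-0.12), 179), (np.float64(-0.11), 180), (np.float64(-0.1), 171), (np.float64(-0.09), 169), (np.float64(-0.08), 138), (np.float64(-0.07), 139), (np.float64(-0.06), 140), (np.float64(-0.05), 156), (np.float64(-0.04), 192), (np.float64(-0.03), 218), (np.float64(-0.02), 218), (np.float64(-0.01), 218), (np.float64(-0.0), 160), (np.float64(0.01), 161), (np.float64(0.02), 159)]
```

Run:
```python
from h import *
w=dict(np.load('w12.npz'));w['n']='wrist';g=cv2.cvtColor(w['im'],cv2.COLOR_BGR2GRAY)
# rectified top-down map at z=.084, 3mm cells, rows x from .66 to .56, cols y from .02 to -.14
for z in (.084,):
  for x in np.arange(.649,.570,-.006):
    print(round(x,3),' '.join('%3d'%cv2.getRectSubPix(g,(1,1),tuple(float(v) for v in proj(w,(x,y,z))))[0,0] for y in np.arange(.012,-.14,-.005)))
```

```text
0.649 228 229 228 230 230 229 230 229 230 230 129 126 127 125 126 126 126 127 126 108 100 128 128 127 126 126 124 128  43 121 122
0.643 193 193 190 188 186 188 108 110 113  87  88  89  88  87  89  88 110 116 111 106  87  86  86  86  87  86  85  88  44  85  85
0.637 188 187 186 183 141 131 171 175 160 116 104  87  87  88 164 117 117 114 120 124 124 123  85  87  88  87  88  84  45  89  86
0.631 188 186 184 187 190 191 115 110 113 125 123  89  90  90 147 117 115 124 125 113 113 115 125  93  87  85  81  85  44 154 152
0.625 179 178 177 170 183 231 236 237 131 130 116 115  87  79 137 142 118 119 114 131 130 128 126 123  83  83  82  82  44  83  81
0.619 185 184 184 205 242 239 235 230 227 230 121 122  87 166 158 150 205 108 128 129 128 125  90  86  84  83  84  83  43  83  84
0.613 185 184 182 209 240 237 234 229 226 223 221 118 167 165 164 146 212 152 127 126 127 126 127 128 126 159 158 155  44 158 157
0.607  97  97  97 127 179 231 230 227 226 223 221 116  99  99  99 100 209 112 125 125 126 126 126 126 126 101 101  78  43 102 103
0.601 104 104 104 106 225 228 227 226 224 222 226 107 107 106 108 108 104 111 125 126 126 125 125 124 112 109 109 105  74 107 107
0.595 229 229 229 229 229 218 226 223 224 213 230 229 230 230 230 230 230 229 124 124 125 127  84  84  86 155 156 150  86 148 153
0.589  61  61  60  60  59  61  59  58  59  59  60  60  60  61  61  61  61  63  63  62  61  62  62  61  60  89  88  88  77  89  87
0.583 126  72 130 128 126 128 126 123 123 124 124 124 124 125  94  78  78  76  72  70  69  70  69  70  47  79  89  89  88  88  88
0.577 174 145  70 130 127 128 124 124 123 124 123 125  88 152 159 157 157  87  88  88  82  70  69  70  68  78  87  86  86  86  86
0.571 169 166 170 152  80  73  68  66  74 122 115 137 162 156 161 164 122  89  89  84  85  88  70  70  69  78  88  86  86  87  86
```

Request:
{"api": "step_arm", "payload": {"targets": [[[0,-0.1,0],[0,0,0],0],[[0,-0.15,0],[0,0,0],0],[[0,-0.15,0],[0,0,0],0],[[0,0,0],[0,0,0],0],[[0,0,0.15],[0,0,0],0],[[0,0,0.15],[0,0,0],0],[[0,0,0.15],[0,0,0],0],[[0,0,0.15],[0,0,0],0],[[0,0,0.15],[0,0,0],0],[[0,0,0.15],[0,0,0],0],[[0,0,0.15],[0,0,0],0],[[0,0,0],[0,0,0],0],[[0,0,0],[0,0,0],0]]}}

```text
t: 37.4
tcp_pos: [0.6101, 0.0384, 0.0494]
orientation: [-3.142, 0.0, 0.004]
wrist_force: [0.1, -0.6, 1.0]
grip_width: 0.001
finger_force: 0.0
```

```bash
python3 -c "
from h import *
where()"
```

```text
t 37.4 tcp [0.6101 0.0384 0.0494] yaw -0.02 tz [-0.    0.05 -0.01] F [ 0.1 -0.6  1. ] grip 0.1 0.0 [-0.06  0.2   1.78 -0.    1.17  1.51]
```

Request:
{"api": "step_arm", "payload": {"targets": [[[0.002,0.03,-0.04],[0,0,0],0],[[0,0.03,0],[0,0,0],0],[[0,0.03,0],[0,0,0],0],[[0,0.03,0],[0,0,0],0],[[0,0.03,0],[0,0,0],0],[[0,0.03,0],[0,0,0],0],[[0,0.03,0],[0,0,0],0],[[0,0.03,0],[0,0,0],0],[[0,0,0],[0,0,0],0]]}}

```text
t: 38.3
tcp_pos: [0.6114, 0.0019, 0.0564]
orientation: [3.141, -0.001, 0.0]
wrist_force: [-0.3, 1.2, 0.4]
grip_width: -0.004
finger_force: 0.3
```

```bash
python3 -c "
from h import *
where()"
```

```text
t 38.3 tcp [0.6114 0.0019 0.0564] yaw -0.05 tz [ 0.06 -0.04  0.  ] F [-0.3  1.2  0.4] grip -0.3 0.3 [-0.12  0.19  1.77 -0.    1.18  1.45]
```

Request:
{"api": "step_arm", "payload": {"targets": [[[0,0.03,0],[0,0,0],0],[[0,0.03,0],[0,0,0],0],[[0,0.03,0],[0,0,0],0],[[0,0.03,0],[0,0,0],0],[[0,0,0],[0,0,0],0]]}}

```text
t: 38.8
tcp_pos: [0.6113, -0.0163, 0.0564]
orientation: [3.141, -0.001, -0.0]
wrist_force: [-0.4, 1.0, 1.3]
grip_width: -0.003
finger_force: 0.7
```

```bash
python3 -c "
from h import *
where()"
```

```text
t 38.8 tcp [ 0.6113 -0.0163  0.0564] yaw -0.05 tz [ 0.14 -0.04  0.04] F [-0.4  1.   1.3] grip -0.3 0.7 [-0.15  0.19  1.77 -0.    1.18  1.42]
```

Forces are gentle; I'll push a little farther.

Request:
{"api": "step_arm", "payload": {"targets": [[[0,0.025,0],[0,0,0],0],[[0,0.025,0],[0,0,0],0],[[0,0.025,0],[0,0,0],0],[[0,0.025,0],[0,0,0],0],[[0,0,0],[0,0,0],0],[[0,0,0],[0,0,0],0]]}}

```text
t: 39.4
tcp_pos: [0.6112, -0.0309, 0.0562]
orientation: [3.141, -0.001, -0.001]
wrist_force: [0.1, 1.0, 0.3]
grip_width: -0.003
finger_force: 0.6
```

```bash
python3 -c "
from h import *
where()"
```

```text
t 39.4 tcp [ 0.6112 -0.0309  0.0562] yaw -0.02 tz [ 0.12 -0.06 -0.03] F [0.1 1.  0.3] grip -0.2 0.6 [-0.17  0.19  1.77 -0.    1.18  1.4 ]
```

Request:
{"api": "step_arm", "payload": {"targets": [[[0,-0.05,0],[0,0,0],0],[[0,-0.1,0],[0,0,0],0],[[0,-0.15,-0.1],[0,0,0],0],[[0,-0.15,-0.2],[0,0,0],0],[[0,0,-0.2],[0,0,0],0.1],[[0,0,-0.2],[0,0,0],0.3],[[0,0,-0.2],[0,0,0],0.5],[[0,0,-0.1],[0,0,0],0.5],[[0,0,0],[0,0,0],0.5],[[0,0,0],[0,0,0],0.5]]}}

```text
t: 40.4
tcp_pos: [0.6107, 0.0373, 0.205]
orientation: [-3.142, -0.0, 0.003]
wrist_force: [-0.4, 0.8, -0.7]
grip_width: 0.501
finger_force: 0.0
```

Run:
```python
from h import *
where();w=grab('wrist');np.savez('w13.npz',**w);s=grab('scene');np.savez('s13.npz',**s)
g=cv2.cvtColor(w['im'],cv2.COLOR_BGR2GRAY)
for x in np.arange(.637,.582,-.006):
    print(round(x,3),' '.join('%3d'%cv2.getRectSubPix(g,(1,1),tuple(float(v) for v in proj(w,(x,y,.084))))[0,0] for y in np.arange(-.03,-.16,-.005)))
o=np.zeros((600,800,3),np.uint8)
o[:400]=cv2.resize(w['im'][60:300,160:640],(800,400));o[400:,:400]=cv2.resize(s['im'][150:250,260:460],(400,200));cv2.imwrite('pics/w13.png',o)
print(proj(w,(.52,.0035,.087)),proj(w,(.547,.104,.0545)))
```

```text
t 40.4 tcp [0.6107 0.0373 0.205 ] yaw 0.0 tz [-0.01  0.07 -0.01] F [-0.4  0.8 -0.7] grip 42.6 0.0 [-0.06  0.04  1.67 -0.    1.43  1.51]
0.637 105 105 111 112 118 121 117 110 115 117 112 112 115 120 122 116  83  85  86 144  37  39 151 152 152 154
0.631 101 113 119 122 122 114 111 123 120 110 111 120 122 122 108 108 111 103  84 142  38  33 150 150 149 152
0.625 110 116 121 107 112 129 126 125 125 115 118 121 110 109 118 124 124 125 126  88  39  39  81  81  80  80
0.619 108 119 119 109 128 125 125 123 123 123 137 131 106 114  77  84  83  82  84  84  40  41  83  83  83  76
0.613 101 118 112 113 123 124 125 124 124 123 120  96 132 114 114 113 117 123 123 125  41  48 154 152 151 154
0.607  83 113 117 115 123 123 123 118 206 219 217 205 142 226 221 220 181 122 122 124  39  43  87  91  90  84
0.601 105 105 116 109 123 226 221 220 218 217 182 196 201 106 126 128 130 123 123 124  39  36 102 103 102 101
0.595 118 119 119 120 110 227 220 220 219 167 230 224 225 188 106 106 122  79  85  86  39  39  84  84  84  93
0.589  59  60  59  59  60  60  57  56  59  58  58  59  57  57  87  86  83  85  85 155  41  65 151 150 152 151
0.583  66  67  67  68  73  76  79  75  77 121 130 126 120  80  57  87  87  86  85 159 156 154 154 154 153 152
[357.78588084 281.34933134] [259.72515727 242.47804098]
```

View pics/w13.png

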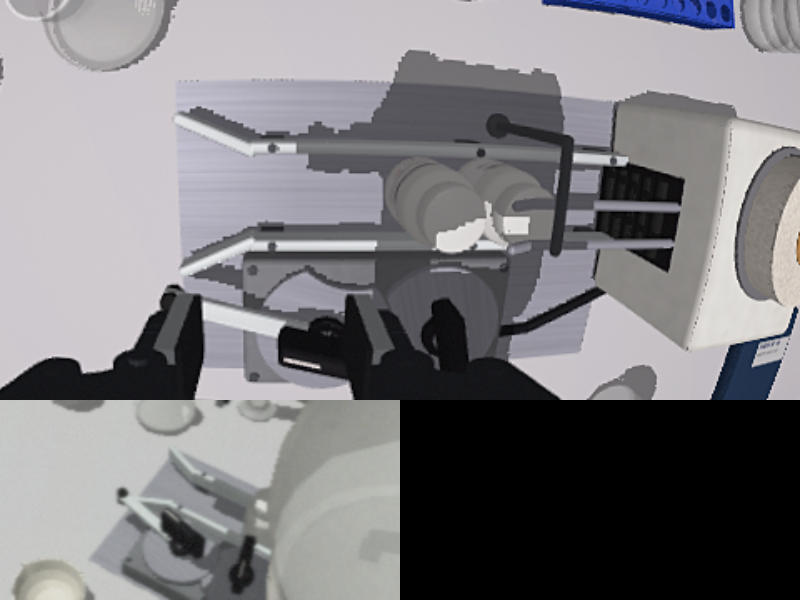

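Both bottles stand upright, nose to tail under the bars, at about (440,205) and (510,200) in the crop, well past the gate line. The gate arm is still open, and the flask, dish and jar are undisturbed. Now to close the gate.

Request:
{"api": "step_arm", "payload": {"targets": [[[0,0,0],[0,0,-0.014],0.5],[[0,0,0],[0,0,-0.014],0.5],[[0,0,0],[0,0,-0.014],0.5],[[0,0,0],[0,0,-0.014],0.5],[[0,0,0],[0,0,-0.014],0.5],[[0,0,0],[0,0,-0.014],0.5],[[0,0,0],[0,0,-0.014],0.5],[[0,0,0],[0,0,-0.014],0.5],[[0,0,0],[0,0,-0.014],0.5],[[0,0,0],[0,0,-0.014],0.5],[[0,0,0],[0,0,-0.014],0.5],[[0,0,0],[0,0,-0.014],0.5],[[0,0,0],[0,0,-0.014],0.5],[[0,0,0],[0,0,-0.014],0.5],[[0,0,0],[0,0,-0.0125],0.5],[[-0.094,-0.13,0],[0,0,0],0.5],[[-0.094,-0.13,0],[0,0,0],0.5],[[-0.094,-0.13,0],[0,0,0],0.5],[[-0.094,-0.13,0],[0,0,0],0.5],[[0,0,0],[0,0,0],0.5]]}}

```text
t: 42.5
tcp_pos: [0.5187, 0.0021, 0.204]
orientation: [-2.491, -1.91, 0.005]
wrist_force: [0.3, 0.2, -0.3]
grip_width: 0.502
finger_force: 0.0
```

Request:
{"api": "step_arm", "payload": {"targets": [[[0,0,0],[0,0,0],0.5],[[0,0,0],[0,0,0],0.5]]}}

```text
t: 42.7
tcp_pos: [0.5216, 0.0027, 0.2057]
orientation: [-2.491, -1.913, 0.001]
wrist_force: [0.5, -0.5, 0.1]
grip_width: 0.499
finger_force: 0.0
```

Run:
```python
from h import *
where();w=grab('wrist');np.savez('w14.npz',**w)
g=w['im'].max(2);m=(g<45).astype(np.uint8);p=proj(w,(.5205,.0035,.087));print("pred",p.round(1))
# dark mask in a window around prediction
x0,y0=int(p[0])-35,int(p[1])-60
for v in range(y0,y0+110,6): print(v,''.join('#' if m[v,u] else '.' for u in range(x0,x0+70)))
```

```text
t 42.7 tcp [0.5216 0.0027 0.2057] yaw 75.05 tz [ 0.03 -0.01  0.01] F [ 0.5 -0.5  0.1] grip 42.4 0.0 [-0.14 -0.18  1.88  0.    1.44  0.12]
pred [323.1 190.8]
130 ......................................................................
136 ......................................................................
142 ......................................................................
148 ......................................................................
154 .............................#############............................
160 ............................#####.....#####...........................
166 ............................#####.....#####...........................
172 .........................########.....#########.......................
178 ......................###########.....############....................
184 ......................###########.....############....................
190 .......................#########################......................
196 ............................###############...........................
202 ............................###############...........................
208 ............................###############...........................
214 ............................###############...........................
220 .............................##############...........................
226 ......................................................................
232 ......................................................................
238 ......................................................................
```

Request:
{"api": "step_arm", "payload": {"targets": [[[0,0,0.1],[0,0,0],0.5],[[0,0,0.1],[0,0,0],0.5],[[0,0,0.1],[0,0,0],0.5],[[0,0,0.1],[0,0,0],0.5],[[0,0,0.1],[0,0,0],0.5],[[0,0,0.1],[0,0,0],0.5],[[0,0,0.1],[0,0,0],0.5],[[0,0,0.1],[0,0,0],0.5],[[0,0,0.1],[0,0,0],0.5],[[0,0,0.09],[0,0,0],0.5],[[0,0,0],[0,0,0],0.5],[[0,0,0],[0,0,0],0.2],[[0,0,0],[0,0,0],0],[[0,0,0],[0,0,0],0],[[0,0,0],[0,0,0],0],[[0,0,0],[0,0,0],0]], "grip_force": 50}}

```text
t: 44.35
tcp_pos: [0.5211, 0.0027, 0.0589]
orientation: [-2.491, -1.913, 0.001]
wrist_force: [-5.7, 1.7, 4.5]
grip_width: 0.152
finger_force: 50.1
```

Request:
{"api": "step_arm", "payload": {"targets": [[[0,0,0],[0,0,0.01],0],[[0,0,0],[0,0,0.01],0],[[0,0,0],[0,0,0.01],0],[[0,0,0],[0,0,0.01],0],[[0,0,0],[0,0,0.01],0],[[0,0,0],[0,0,0.01],0],[[0,0,0],[0,0,0.01],0],[[0,0,0],[0,0,0.01],0],[[0,0,0],[0,0,0.01],0],[[0,0,0],[0,0,0.01],0],[[0,0,0],[0,0,0.01],0],[[0,0,0],[0,0,0.01],0],[[0,0,0],[0,0,0.01],0],[[0,0,0],[0,0,0.01],0],[[0,0,0],[0,0,0.01],0],[[0,0,0],[0,0,0.01],0],[[0,0,0],[0,0,0.01],0],[[0,0,0],[0,0,0.01],0],[[0,0,0],[0,0,0.01],0],[[0,0,0],[0,0,0.01],0]]}}

```text
t: 46.35
tcp_pos: [0.5206, 0.0033, 0.0589]
orientation: [-3.139, -0.081, 0.004]
wrist_force: [-6.1, 3.9, 5.1]
grip_width: 0.158
finger_force: 50.3
```

Request:
{"api": "step_arm", "payload": {"targets": [[[0,0,0],[0,0,0.005],0],[[0,0,0],[0,0,0.004],0],[[0,0,0],[0,0,0.003],0],[[0,0,0],[0,0,0],0],[[0,0,0],[0,0,0],0]]}}

```text
t: 46.85
tcp_pos: [0.5206, 0.0033, 0.0588]
orientation: [-3.141, 0.03, 0.004]
wrist_force: [-6.7, 3.4, 5.1]
grip_width: 0.153
finger_force: 52.0
```

```bash
python3 -c "
from h import *
where()"
```

```text
t 46.85 tcp [0.5206 0.0033 0.0588] yaw -1.08 tz [0.45 0.93 0.94] F [-6.7  3.4  5.1] grip 13.0 52.0 [-0.14 -0.02  1.99  0.    1.17  1.45]
```

Request:
{"api": "step_arm", "payload": {"targets": [[[0,0,0],[0,0,0],0.2],[[0,0,0],[0,0,0],0.5],[[0,0,0],[0,0,0],0.5],[[0,0,0],[0,0,0],0.5],[[0,0,-0.1],[0,0,0],0.5],[[0,0,-0.2],[0,0,0],0.5],[[0,0,-0.2],[0,0,0],0.5],[[0,0,-0.2],[0,0,0],0.5],[[0,0,0],[0,0,0],0.5],[[0.002,0.178,0],[0,0,0],0.5],[[0.002,0.178,0],[0,0,0],0.5],[[0.002,0.177,0],[0,0,0],0.5],[[0,0,0],[0,0,-0.015],0.5],[[0,0,0],[0,0,-0.015],0.5],[[0,0,0],[0,0,-0.0145],0.5],[[0,0,0],[0,0,0],0.5],[[0,0,0],[0,0,0],0.5],[[0,0,0],[0,0,0],0.5]]}}

```text
t: 48.65
tcp_pos: [0.5205, -0.0773, 0.1629]
orientation: [3.116, 0.401, -0.0]
wrist_force: [-0.3, 0.0, 0.7]
grip_width: 0.5
finger_force: 0.0
```

Run:
```python
from h import *
where();w=grab('wrist');np.savez('w15.npz',**w)
g=w['im'].max(2);m=(g<45).astype(np.uint8);p=proj(w,(.5205,-.0765,.087));print("pred",p.round(1))
x0,y0=int(p[0])-40,int(p[1])-60
for v in range(y0,y0+110,6): print(v,''.join('#' if m[v,u] else '.' for u in range(x0,x0+80)))
# gate bar and arm tip: dark pixels near predicted closed tip
q=proj(w,(.6235,.0035,.0545));print("tip pred",q.round(1));print(g[int(q[1])-8:int(q[1])+9:2,int(q[0])-8:int(q[0])+9:2])
```

```text
t 48.65 tcp [ 0.5205 -0.0773  0.1629] yaw 14.68 tz [ 0.02 -0.02  0.05] F [-0.3  0.   0.7] grip 42.5 0.0 [-0.29 -0.13  1.91 -0.    1.37  1.03]
pred [322.1 205.3]
145 ................................................................................
151 ................................................................................
157 ................................................................................
163 .................................#################..............................
169 .................................##.........######..............................
175 .................................##.........######..............................
181 .............................######........###########..........................
187 ...........................#....##########################......................
193 ................................##########################......................
199 ...............................###########################......................
205 ...............................######################...........................
211 
[... 350 characters left out ...]
.......................######.....######..............................
241 ..................................#####.....#####...............................
247 ................................................................................
253 ................................................................................
tip pred [258.8  51.3]
[[142 127  92  99 110 118 113 129 111]
 [208 210 218 193  22  28  29 128 178]
 [212 216 137  24  38  39  40  34   4]
 [212 226  37  37  40  40  39  40  40]
 [213 215  33  40  41  42  41  40  41]
 [211 188  36  40  42  43  39  40  41]
 [215 189  19  41  43  40  41  42  32]
 [209 240 149  31  39  42  42  32  14]
 [211 232 244 174   1  16   1  35 141]]
```

Request:
{"api": "step_arm", "payload": {"targets": [[[0,0.005,0.088],[0,0,0],0.5],[[0,0,0.088],[0,0,0],0.5],[[0,0,0.088],[0,0,0],0.5],[[0,0,0.088],[0,0,0],0.5],[[0,0,0.088],[0,0,0],0.5],[[0,0,0.088],[0,0,0],0.5],[[0,0,0.088],[0,0,0],0.5],[[0,0,0.088],[0,0,0],0.5],[[0,0,0],[0,0,0],0.5],[[0,0,0],[0,0,0],0.2],[[0,0,0],[0,0,0],0],[[0,0,0],[0,0,0],0],[[0,0,0],[0,0,0],0],[[0,0,0],[0,0,0],0]]}}

```text
t: 50.1
tcp_pos: [0.5209, -0.0768, 0.0582]
orientation: [-3.113, -0.403, -0.001]
wrist_force: [-1.7, 4.9, 1.2]
grip_width: 0.155
finger_force: 49.6
```

Request:
{"api": "step_arm", "payload": {"targets": [[[0,0,0],[0,0,-0.01],0],[[0,0,0],[0,0,-0.01],0],[[0,0,0],[0,0,-0.01],0],[[0,0,0],[0,0,-0.01],0],[[0,0,0],[0,0,-0.01],0],[[0,0,0],[0,0,-0.01],0],[[0,0,0],[0,0,-0.01],0],[[0,0,0],[0,0,-0.01],0],[[0,0,0],[0,0,-0.01],0],[[0,0,0],[0,0,-0.01],0],[[0,0,0],[0,0,-0.01],0],[[0,0,0],[0,0,-0.01],0],[[0,0,0],[0,0,-0.01],0],[[0,0,0],[0,0,-0.01],0],[[0,0,0],[0,0,-0.01],0],[[0,0,0],[0,0,-0.01],0],[[0,0,0],[0,0,-0.01],0],[[0,0,0],[0,0,-0.01],0],[[0,0,0],[0,0,-0.01],0],[[0,0,0],[0,0,-0.01],0]]}}

```text
t: 52.1
tcp_pos: [0.5211, -0.0769, 0.0582]
orientation: [-2.281, -2.159, -0.004]
wrist_force: [-0.3, 5.4, 1.5]
grip_width: 0.15
finger_force: 49.5
```

Request:
{"api": "step_arm", "payload": {"targets": [[[0,0,0],[0,0,-0.005],0],[[0,0,0],[0,0,-0.004],0],[[0,0,0],[0,0,-0.003],0],[[0,0,0],[0,0,0],0],[[0,0,0],[0,0,0],0]]}}

```text
t: 52.6
tcp_pos: [0.5211, -0.0769, 0.0582]
orientation: [-2.203, -2.238, -0.005]
wrist_force: [-1.1, 5.3, 1.3]
grip_width: 0.152
finger_force: 51.1
```

```bash
python3 -c "
from h import *
where()"
```

```text
t 52.6 tcp [ 0.5211 -0.0769  0.0582] yaw 90.9 tz [ 0.82  0.12 -0.9 ] F [-1.1  5.3  1.3] grip 13.0 51.1 [-0.29 -0.01  1.98  0.    1.17 -0.31]
```

Torque shows it is at the stop. I'll release, retreat up, and check numerically.

Request:
{"api": "step_arm", "payload": {"targets": [[[0,0,0],[0,0,0],0.2],[[0,0,0],[0,0,0],0.5],[[0,0,0],[0,0,0],0.5],[[0,0,0],[0,0,0],0.5],[[0,0,-0.1],[0,0,0],0.5],[[0,0,-0.2],[0,0,0],0.5],[[0,0,-0.2],[0,0,0],0.5],[[0,0,-0.2],[0,0,0],0.5],[[0,0,-0.2],[0,0,0],0.5],[[0,0,-0.2],[0,0,0],0.5],[[0,0,-0.2],[0,0,0],0.5],[[0,-0.1,-0.2],[0,0,0],0.5],[[0,-0.2,0],[0,0,0],0.5],[[0,-0.2,0],[0,0,0],0.5],[[0,0,0],[0,0,0],0.5],[[0,0,0],[0,0,0],0.5]]}}

```text
t: 54.2
tcp_pos: [0.4458, -0.0796, 0.2835]
orientation: [2.199, 2.24, 0.002]
wrist_force: [-0.9, 0.0, -0.8]
grip_width: 0.499
finger_force: 0.0
```

Run:
```python
from h import *
where();w=grab('wrist');np.savez('w16.npz',**w)
g=w['im'].max(2)
def bar(c):  # dark bar at z=.087 around shaft
    pts=[(x,y) for x in np.arange(-.045,.046,.003) for y in np.arange(-.045,.046,.003) if 0.022<np.hypot(x,y)<.036 and g[tuple(int(round(v)) for v in proj(w,(c[0]+x,c[1]+y,.087))[::-1])]<50]
    P=np.array(pts);u,s,v=np.linalg.svd(P-0*P.mean(0));print(len(P),"bar dir",v[0].round(3),"deg",np.degrees(np.arctan2(v[0][1],v[0][0])).round(1)%180)
bar((.5205,.0035));bar((.5205,-.0765))
q=proj(w,(.6235,.0035,.0545));print("gate tip",g[int(q[1])-4:int(q[1])+5:4,int(q[0])-4:int(q[0])+5:4].tolist())
gg=cv2.cvtColor(w['im'],cv2.COLOR_BGR2GRAY)
for x in np.arange(.637,.582,-.009):
    print(round(x,3),' '.join('%3d'%gg[tuple(int(round(v)) for v in proj(w,(x,y,.084))[::-1])] for y in np.arange(-.0,-.15,-.006)))
```

```text
t 54.2 tcp [ 0.4458 -0.0796  0.2835] yaw 91.04 tz [-0.02  0.04 -0.01] F [-0.9  0.  -0.8] grip 42.4 0.0 [-0.34 -0.4   1.93  0.    1.62 -0.36]
20 bar dir [1.    0.028] deg 1.6
37 bar dir [ 0.07  -0.998] deg 94.0
gate tip [[242, 44, 215], [8, 36, 3], [71, 36, 155]]
0.637 148 159 162 148 146 181 157 163 153 166 155 163 157 180 167 184 166 160 148  50 158  76 135 169 160
0.628 160 159 158 159 157 158 161 157 158 154 220 194 155 155 157 157 103  73 134 161 156  78 123 157 151
0.619 154 186 153 155 177 161 152 170 232 225 224 223 222 225 157 162 220 238 228 238 226  77 110 150 175
0.61  36 114 112 112 113 109 107 202 229 227 226 224 223 222 106 187 192 232 228 225 224  78 100 114 109
0.601 200 168 125 153 169 116 141 208 235 230 229 225 223 233 221 173 131 129  85 121 103  64 121 110 130
0.592 219  81  89  75 160 157 152 214 134 151 220 223 122 117 180 217 129 154 193 174 113 103 159 101 168
0.583 221 169  89 172 160 159 155 148 211 208 202 198 178 107 152 191 208 209 192 188 159 119 156 157 155
```

```bash
python3 -c "
from h import *
print(r.hand_in())"
```

```text
the job is handed in; nothing more can be done
None
```

I handed the job in at about 54 s: both white bottles stand upright in the lane past the closed gate, the isolator is back on, and the flask, jar and dish were not touched; the hand-in returned no verdict.

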